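Unpack the microscope optics from the piled-up sliding-lid box

ROBOT

A 6-joint arm with a two-finger parallel gripper is mounted at the origin on the work surface. World frame = base frame: x ahead of the robot, y to its left, z up, the work surface at z = 0. Lengths are in m, angles in rad, forces in N, time in s.
With the tool pointing down it reaches from about 0.325 to 0.925 m from the base axis. Payload 3.1 kg.
Tool frame: the origin (TCP) lies on the centre line of the jaws, within the pads' length; the fingertips stand arm.nose_length ahead of it and the grasp point (between the pads) is the TCP (arm.nose_length is the distance from the TCP to the fingertips, in m); z points along the fingers, y is the line along which they close (so a half turn about z gives the same grasp; the last joint's range is limited). The gripper opens to 85 mm and grips with 20 to 120 N. Pads are 22 mm wide; open, the fingers measure 114 mm over their backs; the gripper's body (76 mm by 85 mm) begins 54 mm behind the grasp point. The pads swing forward as they close: fully open they stand 13 mm farther back than shut.
Start: joints at [-1.419, 0.217, 1.613, -0, 1.311, -0.112], TCP at [0.163, -0.603, 0.25] pointing down, gripper open.
Joint ranges: [-2.75, 2.75], [-0.78, 2.1], [0.31, 2.55], [-1.13, 4.27], [0.13, 2.63], [-2.58, 2.58]. Speed limits (rad/s): [2.79, 2.79, 3.14, 3.14, 3.14, 3.14].

INTERFACE

Orientations are given as a unit quaternion [w, x, y, z].
In Python, from cell import arm gives the robot as it stands. The module is installed in compiled form; this text tells all that it offers.
- The arm moves only by the tool step_arm, never from a script. Its argument "rows" is one flat list of numbers, 5 for each row, row after row: the finger opening in m, from 0 to 0.0854, then the shift along the tool's x, y, z in m, then the turn about the tool's z in degrees. A call has 1 to 8 rows; each row is the pose to reach, as a shift and turn from the pose commanded when the call began, along the tool's axes at that moment; what a row does not reach only later rows make up. A row lasts 1/10 s, in which the tool goes at most 50 mm and 8.59 degrees, less where a joint would pass 70% of its speed; a pose out of reach is approached as far as the arm can. A call with a gripper value outside its range is refused whole. The fingers move at their own pace and stop on an object; "force" is the grip in N (left out, the last holds). Time passes only in rows, so rows that repeat a pose let the fingers close. It gives the time, the measured TCP pose, the force, the opening and the grip force at its end, in the units of the state.
- arm.state(): the state, without advancing time (a new reading comes with each control period).
- arm.camera(name): name is "scene" or "top" or "wrist"; returns the picture (384x512x3 uint8, red, green, blue); there is no depth.
- arm.camera_params(name): a dict with "camera_matrix" (3x3 intrinsics, pixels), "extrinsics" (4x4, takes a point from world to camera coordinates); the wrist camera has in their place "hand_eye" (4x4, takes a point from camera to tool coordinates, whose origin is the TCP and whose axes are the flange's). Camera axes: x right, y down, z forward; pixel columns grow to the right and rows downward; lengths in m; the calibration is good to about 2 mm. The wrist camera is an equidistant fisheye: a pixel r from the principal point sees the ray r / f radians off the axis. A picture is of the moment at which its call begins: read the wrist's pose just before it. camera_params takes no time and is no camera call.
- arm.close_job(): hands the job in; it is judged then, once.
Trained networks look in the newest picture that a camera, given by its name, has taken for a name from the list of things; names that differ only in an ending like _2 or _b are one class to them, and where a whole thing is asked for, a point or a joint stands for the part that bears it (a point fixed in the world has none). Each returns a list of dicts, best first, with "conf" (0 to 1); they miss things now and then, are a little off and sometimes report something else, mostly with a low value. They report only what shows in the picture. A call takes as long as a camera call. They do not tell look-alikes from the thing itself.
- arm.silhouettes(camera, name): "region" (384x512 bool, what is visible of it) and "rect" ([left, top, right, bottom] in pixels, round what is visible of it).
The state is a dict: "time": time; "q": joint angles; "dq": joint speeds; "effort": joint torques, N m; "eef_pos": TCP position; "eef_rot": TCP orientation; "force": force on the tool from outside, world axes, zero at the start; "moment": the same for the moment, N m; "width": finger opening in m; "grasp_force": force on a finger pad.
Only numpy, scipy, OpenCV 4.12 (cv2) and the standard library are available. Lean on these libraries where they do the work, as an engineer would, in place of code of your own. Each camera call takes 0.05 s, during which the arm holds its last target. There are 200 camera calls.

TASK

We need the objective out of the optics box, but things are piled on it. Take the pile apart from the top down, finishing each piece before the next, keeping the pieces upright and setting each one down gently: stand the eyepiece in the black cup, put the dish in the middle of the balance's pan, slide the clear lid out of its grooves and lay it flat and square in the middle of the blue pad, and last stand the objective in the red cup.

Things in the scene. Friction and masses are not known exactly. Their poses are not given: they have to be found in the camera images.
- eyepiece: Microscope eyepiece, upright: bright steel tube 29 mm across from height 0 to 20 mm, black eyecup 36 mm across from 20 to 45 mm; 70 g. Origin: centre of its underside, z up. At the start it stands loose, about central, on top of the dish.
- dish: Closed round culture dish, 52 mm across, 20 mm high, deep green below, clear pale green above, straight sides; 50 g. Origin: centre of its underside, z up. At the start it lies on the near (-x) half of the box lid, under the eyepiece, 35 mm from the lid's middle. The box's lips, 43 mm and more either side of the box's centre line, stand 5 mm above its underside.
- box_lid: Clear lid, 128 (x) x 96 (y) x 5 mm, with an orange grip rib across its middle: 10 mm thick in x, 40 in y, top 25 mm above the underside; 90 g. Origin: centre of its underside, z up. At the start fully closed in the box's grooves (2 mm play at each side and above); comes out only by sliding level along its own -x (box's -x, roughly to the robot), easily, clear and loose after 135 mm.
- objective: Microscope objective, upright: steel barrel 28 mm across, 34 mm high, red band near its top, then a red nose tapering from 25 to 16 mm at 45 mm height; 100 g. Origin: centre of its underside, z up. Starts standing loose on the closed box's floor in its far (+x) half, seen through the clear lid, with 25 mm free at either side across the box (y) and 10 mm along it.
- optics_box: Grey box, black lips, fixed: 142 (x) x 112 (y) x 67 mm. Origin: centre of its underside. Inside 130 x 86 mm, floor at height 8 mm. The lid rests on ledges at 57 mm on the long walls; lips over it from 64 to 67 mm leave an 86 mm wide opening. The far (+x) end wall, 67 mm high, stops the lid; it slides out over the near (-x) one, 55 mm high.
- balance: White laboratory balance, fixed: round body 132 mm across with a small display box on its -x side, and a flat round pan 110 mm across (grey centre) whose top is 44 mm above the origin. Origin: centre of the underside, straight below the pan's centre.
- lid_pad: Flat blue pad, fixed, 116 (x) by 148 (y) by 4 mm. Origin: centre of its underside. Its long axis is its own y, so the lid's x goes along the pad's y, either way round.
- eyepiece_cup: Round black cup, fixed, the eyepiece's place: outside 56 mm, inside 45 mm across, rim 9 mm and inner floor 4 mm above the origin. Origin: centre of its underside.
- objective_cup: Round red cup on a square 70 mm aluminium plate, fixed, the objective's place: cup outside 56 mm, inside 45 mm across, rim 9 mm and inner floor 4 mm above the origin. Origin: centre of its underside.
There are look-alikes about, which are no part of the job. What is meant by the dish is not brown, orange or purple, and is the larger of those in its own colour.

How it is judged:
By the outcome, as a careful person would: the job done as asked, in the order asked, and still so for the second after the job is handed in, with the robot touching nothing.
It also fails if it takes over 128 s, if anything falls off the work surface, if the arm or the gripper's body presses on something with over 40 N, if the wrist force passes 120 N, or if a joint passes its speed limit or range.

## Working session

There is one attempt and no reset: what is moved stays moved. The work goes in short steps, Python scripts to look and compute and a tool call to move; the robot and the scene stay as the last step left them, time stands still between calls to the robot, and variables do not carry over. Pictures are saved under pics/ and viewed, at most 14 in all, crops included, and the job is handed in when it is done.

Besides the shell and the picture viewer there is one more tool, called after "Emit:" as a command line: name --argument value ..., lists and objects as JSON in quotes. step_arm: Moves the arm, as the interface text tells. Its arguments: {"type":"object","properties":{"rows":{"type":"array"},"force":{"type":"number"}},"required":["rows"]}

```bash
mkdir -p pics; cat > h.py <<'E'
import numpy as np, cv2
from cell import arm
def save(img,fn,scale=1,crop=None):
    if crop: l,t,r,b=crop; img=img[t:b,l:r]
    img=cv2.resize(img,None,fx=scale,fy=scale,interpolation=cv2.INTER_CUBIC)
    cv2.imwrite('pics/'+fn,img[:,:,::-1])
def ray(cam,u,v):
    p=arm.camera_params(cam);K=p['camera_matrix'];E=np.array(p['extrinsics'])
    d=np.linalg.inv(K)@np.array([u,v,1.]);R=E[:3,:3];return -R.T@E[:3,3],R.T@d
def at(cam,u,v,z):
    o,d=ray(cam,u,v);return o+d*(z-o[2])/d[2]
def proj(cam,P):
    p=arm.camera_params(cam);E=np.array(p['extrinsics']);c=E[:3,:3]@np.array(P)+E[:3,3];c=np.array(p['camera_matrix'])@c;return c[:2]/c[2]
E
python3 - <<'E'
from h import *
s=arm.state();print(s['eef_pos'],s['eef_rot'],s['width'],arm.nose_length)
for c in('top','scene'):
    im=arm.camera(c);np.save(c+'0.npy',im)
    save(im,c+'0.png',1.5)
    for n in['eyepiece','dish','box_lid','objective','optics_box','balance','lid_pad','eyepiece_cup','objective_cup']:
        for d in arm.silhouettes(c,n)[:4]:
            m=d['region'];v,u=np.nonzero(m);print(c,n,round(d['conf'],2),d['rect'],u.mean().round(1),v.mean().round(1),at(c,u.mean(),v.mean(),0).round(3))
    p=arm.camera_params(c);print(ray(c,256,192),p['camera_matrix'][0][0])
print(arm.camera_params('wrist'))
E
```

```text
[ 0.16285119 -0.60259833  0.24892486] [-1.22775138e-03  9.91314091e-01  1.31509939e-01 -3.04851184e-05] 0.08508417971807401 0.019
top eyepiece 0.73 [251.5, 159.9, 271.2, 182.3] 260.8 170.1 [ 0.614 -0.031  0.   ]
top dish 0.73 [282.5, 221.2, 303.5, 242.7] 292.5 231.0 [ 0.46  -0.106  0.   ]
top dish 0.57 [249.6, 170.2, 270.4, 185.0] 262.6 177.1 [ 0.596 -0.035  0.   ]
top dish 0.53 [251.0, 216.7, 267.1, 229.8] 257.4 222.2 [ 0.483 -0.019  0.   ]
top dish 0.53 [191.1, 168.0, 208.9, 187.8] 199.4 176.5 [0.601 0.123 0.   ]
top box_lid 0.88 [230.0, 126.9, 282.1, 188.6] 255.3 156.6 [ 0.648 -0.018  0.   ]
top optics_box 0.81 [223.9, 123.1, 288.7, 199.8] 255.4 162.9 [ 0.632 -0.018  0.   ]
top optics_box 0.27 [250.0, 162.4, 269.9, 178.7] 259.9 170.0 [ 0.614 -0.029  0.   ]
top balance 0.74 [79.9, 227.2, 135.5, 286.4] 106.3 253.2 [0.416 0.35  0.   ]
top lid_pad 0.91 [327.7, 137.9, 389.0, 193.2] 358.3 166.6 [ 0.618 -0.277  0.   ]
top eyepiece_cup 0.84 [388.7, 228.0, 410.0, 249.0] 399.1 238.0 [ 0.436 -0.369  0.   ]
top eyepiece_cup 0.28 [232.7, 127.4, 282.4, 189.7] 254.7 155.9 [ 0.65  -0.016  0.   ]

[... 1045 characters left out ...]
6.8, 229.3, 378.4, 252.2] 360.8 240.3 [0.617 0.268 0.   ]
(array([ 1.2357471 , -0.01546663,  0.58787017]), array([-0.81305384,  0.03209659, -0.58132558])) 348.61851669268077
{'camera_matrix': array([[297.31863964,   0.        , 258.4676311 ],
       [  0.        , 297.31863964, 193.13131329],
       [  0.        ,   0.        ,   1.        ]]), 'hand_eye': array([[-5.89000713e-05, -9.55883482e-01, -2.93746090e-01,
         7.51417804e-02],
       [ 9.99999995e-01, -8.16156992e-05,  6.50733013e-05,
        -2.92251029e-04],
       [-8.61767863e-05, -2.93746084e-01,  9.55883482e-01,
        -1.23492276e-01],
       [ 0.00000000e+00,  0.00000000e+00,  0.00000000e+00,
         1.00000000e+00]])}
```

View pics/top0.png

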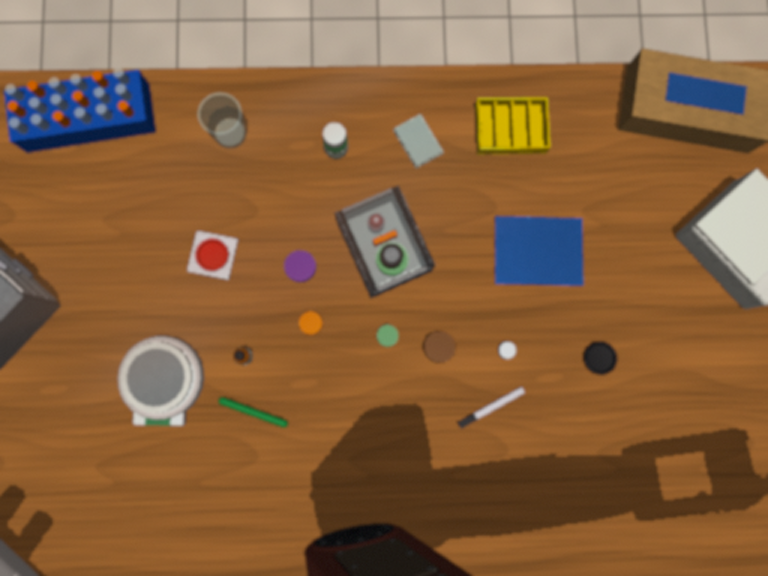

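View pics/scene0.png

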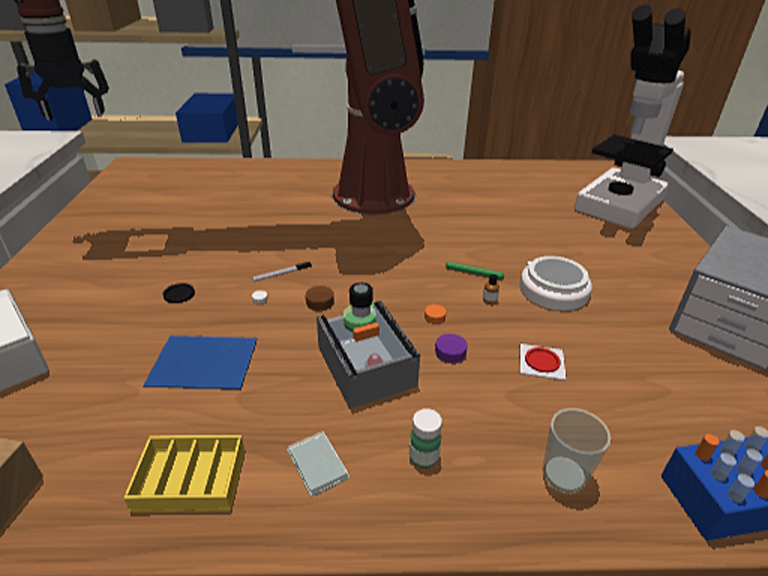

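```bash
cat >> h.py <<'E'
from scipy.optimize import minimize
def verts_box(lx,ly,h,z0=0): return np.array([[sx*lx/2,sy*ly/2,z] for sx in(1,-1) for sy in(1,-1) for z in(z0,h)])
def verts_cyl(d,h,z0=0):
    a=np.linspace(0,2*np.pi,32,endpoint=False);return np.array([[d/2*np.cos(t),d/2*np.sin(t),z] for t in a for z in(z0,h)])
def hullmask(cam,V,x,y,yaw,S=4):
    c,s=np.cos(yaw),np.sin(yaw);P=V@np.array([[c,s,0],[-s,c,0],[0,0,1]])+[x,y,0]
    uv=np.array([proj(cam,p) for p in P])
    h=cv2.convexHull(uv.astype(np.float32));m=np.zeros((384*S,512*S),np.uint8)
    cv2.fillPoly(m,[np.round((h+.5)*S).astype(int)],1);return m
def fit(masks,V,x0,rot=True,S=4):
    """masks: {cam:bool mask}. returns x,y,yaw,score"""
    big={}
    for c,m in masks.items():
        pts=np.argwhere(m)[:,::-1].astype(np.int32);h=cv2.convexHull(pts);mm=np.zeros(m.shape,np.uint8);cv2.fillPoly(mm,[h],1)
        big[c]=cv2.resize(mm,None,fx=S,fy=S,interpolation=cv2.INTER_NEAREST)
    def cost(p):
        t=0
        for c,B in big.items():
            A=hullmask(c,V,p[0],p[1],p[2] if rot else 0,S);t+=1-(A&B).sum()/max(1,(A|B).sum())
        return t
    n=3 if rot else 2
    sim=np.vstack([x0[:n]]+[np.array(x0[:n])+np.eye(3)[i][:n]*[.01,.01,.15][i] for i in range(n)])
    r=minimize(cost,x0[:n],method='Nelder-Mead',options=dict(initial_simplex=sim,xatol=1e-4,fatol=1e-4))
    return r.x,r.fun
E
python3 - <<'E'
from h import *
N={'optics_box':(verts_box(.142,.112,.067),[.61,-.017,.4],1),'lid_pad':(verts_box(.116,.148,.004),[.618,-.278,0],1),
'eyepiece_cup':(verts_cyl(.056,.009),[.432,-.37,0],0),'objective_cup':(verts_box(.07,.07,.002),[.62,.268,.2],1),'balance':(verts_cyl(.11,.044,.042),[.4,.35,0],0)}
M={}
for c in('top','scene'):
    arm.camera(c)
    for n in list(N)+['eyepiece','dish']:
        d=arm.silhouettes(c,n)
        if d: M.setdefault(n,{})[c]=d[0]['region']
for n,(V,x0,r) in N.items():
    if n=='balance': continue
    for cs in(['top'],['scene'],['top','scene']):
        f=fit({c:M[n][c] for c in cs if c in M[n]},V,x0,bool(r));print(n,cs,f[0].round(4),round(f[1],3))
for c in('top','scene'):
  for n in('eyepiece','balance'):
    v,u=np.nonzero(M[n][c]);print(c,n,at(c,u.mean(),v.mean(),.1 if n=='eyepiece' else .03))
E
```

```text
optics_box ['top'] [ 0.6298 -0.0172  0.4045] 0.025
optics_box ['scene'] [ 0.6271 -0.0183  0.4008] 0.021
optics_box ['top', 'scene'] [ 0.6292 -0.0177  0.4008] 0.058Traceback (most recent call last):
  File "<stdin>", line 13, in <module>
  File "h.py", line 36, in fit
    r=minimize(cost,x0[:n],method='Nelder-Mead',options=dict(initial_simplex=sim,xatol=1e-4,fatol=1e-4))
    res = _minimize_neldermead(fun, x0, args, callback, bounds=bounds,
                               **options)
    fxr = func(xr)
    fx = function(np.copy(x), *(wrapper_args + args))
  File "h.py", line 32, in cost
    A=hullmask(c,V,p[0],p[1],p[2] if rot else 0,S);t+=1-(A&B).sum()/max(1,(A|B).sum())
  File "h.py", line 20, in hullmask
    uv=np.array([proj(cam,p) for p in P])
                 ~~~~^^^^^^^
  File "h.py", line 13, in proj
    p=arm.camera_params(cam);E=np.array(p['extrinsics']);c=E[:3,:3]@np.array(P)+E[:3,3];c=np.array(p['camera_matrix'])@c;return c[:2]/c[2]
ValueError: time passes only in moves, steps and waits
```

```bash
sed -i 's/arm.camera_params(cam)/PP(cam)/; ' h.py; sed -i '2a import functools\nPP=functools.lru_cache(arm.camera_params)' h.py
python3 - <<'E'
from h import *
N={'lid_pad':(verts_box(.116,.148,.004),[.618,-.278,0],1),
'eyepiece_cup':(verts_cyl(.056,.009),[.432,-.37,0],0),'objective_cup':(verts_box(.07,.07,.002),[.62,.268,.2],1),'balance':(verts_cyl(.132,.038),[.4,.35,0],0)}
M={}
for c in('top','scene'):
    arm.camera(c)
    for n in list(N)+['eyepiece']:
        d=arm.silhouettes(c,n)
        if d: M.setdefault(n,{})[c]=d[0]['region']
for n,(V,x0,r) in N.items():
    for cs in(['top'],['scene'],['top','scene']):
        mm={c:M[n][c] for c in cs if c in M[n]}
        if not mm: print(n,cs,'none');continue
        f=fit(mm,V,x0,bool(r));print(n,cs,f[0].round(4),round(f[1],3))
for c in('top','scene'):
    v,u=np.nonzero(M['eyepiece'][c]);print(c,at(c,u.mean(),v.mean(),.105))
print(arm.state()['time'])
E
```

```text
lid_pad ['top'] [ 0.6188 -0.2785 -0.0483] 0.015
lid_pad ['scene'] [ 0.6133 -0.2803 -0.0403] 0.038
lid_pad ['top', 'scene'] [ 0.6172 -0.2784 -0.0542] 0.108
eyepiece_cup ['top'] [ 0.436  -0.3686] 0.065
eyepiece_cup ['scene'] [ 0.4289 -0.3721] 0.211
eyepiece_cup ['top', 'scene'] [ 0.4352 -0.3684] 0.304
objective_cup ['top'] [ 0.6221  0.2678 -0.225 ] 0.064
objective_cup ['scene'] [ 0.6171  0.2689 -0.2378] 0.075
objective_cup ['top', 'scene'] [ 0.6193  0.2683 -0.2191] 0.203
balance ['top'] [0.4186 0.3423] 0.108
balance ['scene'] [0.414  0.3468] 0.076
balance ['top', 'scene'] [0.4151 0.3447] 0.205
top [ 0.59567749 -0.02548279  0.105     ]
scene [ 0.58838194 -0.02586086  0.105     ]
2.4
```

```bash
cat >> h.py <<'E'
from scipy.spatial.transform import Rotation as Ro
def tool():
    s=arm.state();w,x,y,z=s['eef_rot'];return np.array(s['eef_pos']),Ro.from_quat([x,y,z,w]).as_matrix(),s
def go(x,y,z,yaw=None):
    p,R,s=tool();d=R.T@(np.array([x,y,z])-p);yw=np.degrees(np.arctan2(R[1,0],R[0,0]))
    print('from',p.round(4),'yaw',yw.round(2),'down',R[2,2].round(5),'| shift mm',(d*1e3).round(1),'turn',None if yaw is None else round(-((yaw-yw+180)%360-180),2))
def wray(u,v):
    p,R,s=tool();c=arm.camera_params('wrist');K=c['camera_matrix'];H=c['hand_eye']
    a=np.array([u-K[0][2],v-K[1][2]]);r=np.hypot(*a);t=r/K[0][0];dc=np.array([*(a/max(r,1e-9)*np.sin(t)),np.cos(t)])
    return p+R@H[:3,3],R@H[:3,:3]@dc
def wat(u,v,z):
    o,d=wray(u,v);return o+d*(z-o[2])/d[2]
E
python3 -c "
from h import *
go(.585,-.032,.25,23)"
```

```text
from [ 0.163  -0.6034  0.2503] yaw 15.11 down -1.0 | shift mm [ 5.564e+02 -4.416e+02  3.000e-01] turn -7.89
```

Emit:
step_arm --rows '[0.085, 0.557, -0.441, 0, -8, 0.085, 0.557, -0.441, 0, -8, 0.085, 0.557, -0.441, 0, -8, 0.085, 0.557, -0.441, 0, -8, 0.085, 0.557, -0.441, 0, -8, 0.085, 0.557, -0.441, 0, -8, 0.085, 0.557, -0.441, 0, -8, 0.085, 0.557, -0.441, 0, -8]'

```text
time: 3.2
eef_pos: [0.4019, -0.2802, 0.2507]
eef_rot: [0.001, 0.98, 0.2, 0.0]
force: [0.8, -0.0, 0.3]
width: 0.085
grasp_force: 0.0
```

```bash
python3 -c "
from h import *
go(.585,-.032,.25,23)"
```

```text
from [ 0.4019 -0.2802  0.2507] yaw 23.09 down -1.0 | shift mm [ 265.8 -156.5    0.7] turn 0.09
```

Emit:
step_arm --rows '[0.085, 0.266, -0.156, 0, 0, 0.085, 0.266, -0.156, 0, 0, 0.085, 0.266, -0.156, 0, 0, 0.085, 0.266, -0.156, 0, 0, 0.085, 0.266, -0.156, 0, 0, 0.085, 0.266, -0.156, 0, 0, 0.085, 0.266, -0.156, 0, 0, 0.085, 0.266, -0.156, 0, 0]'

```text
time: 4.0
eef_pos: [0.5849, -0.0327, 0.2502]
eef_rot: [0.0, 0.979, 0.202, -0.0]
force: [-0.5, -0.3, -0.7]
width: 0.0853
grasp_force: 0.0
```

```bash
python3 - <<'E'
from h import *
go(.585,-.032,.25,23)
im=arm.camera('wrist');np.save('w1.npy',im);save(im,'w1.png',1.5)
for n in['eyepiece','dish','box_lid','objective','optics_box']:
    for d in arm.silhouettes('wrist',n)[:3]:
        v,u=np.nonzero(d['region']);print(n,round(d['conf'],2),d['rect'],u.mean().round(1),v.mean().round(1))
E
```

```text
from [ 0.5849 -0.0327  0.2502] yaw 23.3 down -1.0 | shift mm [ 0.3 -0.6  0.1] turn 0.3
eyepiece 0.55 [231.1, 158.3, 273.0, 200.3] 253.3 179.7
dish 0.88 [253.1, 246.4, 286.6, 287.4] 268.8 266.5
dish 0.82 [232.4, 144.2, 284.0, 188.7] 261.1 158.8
dish 0.81 [130.1, 93.5, 168.4, 131.2] 148.8 111.7
box_lid 0.86 [220.8, 72.2, 303.0, 189.7] 262.3 120.3
objective 0.75 [204.5, 63.8, 315.6, 201.2] 260.6 125.1
optics_box 0.59 [204.9, 64.2, 313.6, 201.4] 260.2 123.2
```

View pics/w1.png

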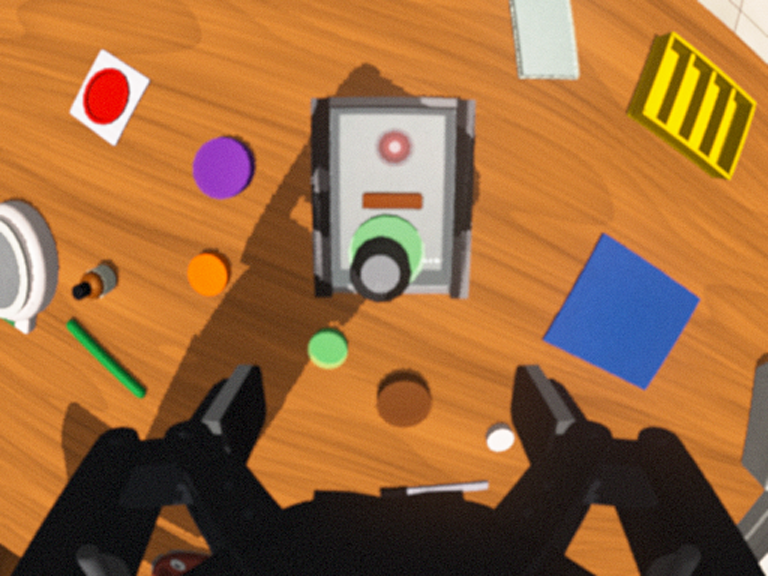

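```bash
python3 - <<'E'
from h import *
im=np.load('w1.npy');save(im,'w1c.png',4,(190,60,340,250))
def P(n,u,v,z): print(n,wat(u,v,z).round(4))
P('eyetop',253.3,180.2,.122);P('rib',261.3,134,.082)
P('dish L',349/1.5,165,.082);P('dish R',424/1.5,165,.082);P('dish top',386/1.5,214/1.5,.082)
P('obj nose',263,98,.053)
for z in(.067,):
  for u,v in((312,98),(475,98),(314,298),(466,298)): P('corner',u/1.5,v/1.5,z)
E
```

```text
eyetop [ 0.5907 -0.0273  0.122 ]
rib [ 0.6272 -0.0198  0.082 ]
dish L [ 0.5873 -0.0056  0.082 ]
dish R [ 0.6069 -0.0518  0.082 ]
dish top [ 0.6177 -0.0196  0.082 ]
obj nose [ 0.6612 -0.0076  0.053 ]
corner [0.6713 0.0578 0.067 ]
corner [ 0.715  -0.0441  0.067 ]
corner [0.5392 0.0044 0.067 ]
corner [ 0.5825 -0.098   0.067 ]
```

View pics/w1c.png

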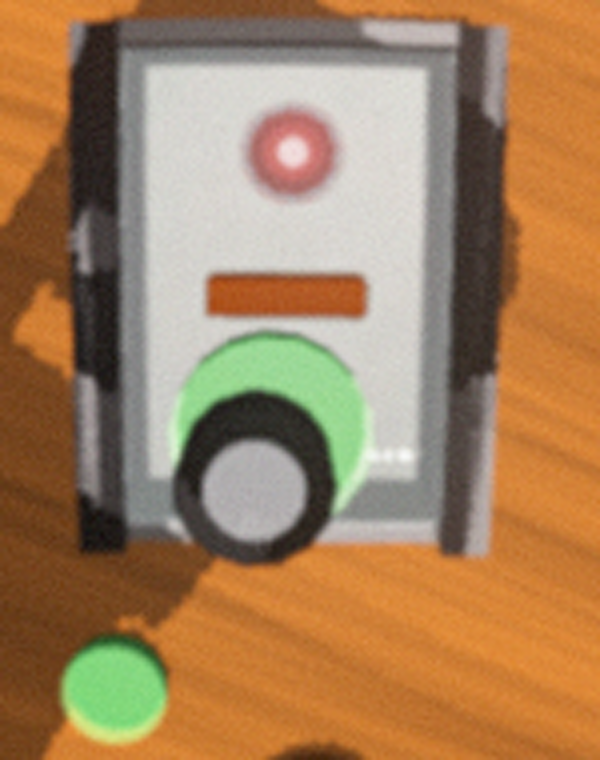

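Emit:
step_arm --rows '[0.085, 0.008, -0.003, 0.02, 0, 0.085, 0.008, -0.003, 0.06, 0, 0.085, 0.008, -0.003, 0.1, 0, 0.085, 0.008, -0.003, 0.125, 0, 0.085, 0.008, -0.003, 0.137, 0, 0.085, 0.008, -0.003, 0.137, 0, 0.03, 0.008, -0.003, 0.137, 0, 0.03, 0.008, -0.003, 0.137, 0]' --force 40

```text
time: 5.1
eef_pos: [0.5924, -0.0286, 0.1157]
eef_rot: [0.001, 0.98, 0.2, 0.002]
force: [-0.1, -0.9, -0.3]
width: 0.0589
grasp_force: 0.0
```

Emit:
step_arm --rows '[0.03, 0, 0, 0, 0, 0.03, 0, 0, 0, 0, 0.03, 0, 0, 0, 0, 0.03, 0, 0, 0, 0]'

```text
time: 5.5
eef_pos: [0.592, -0.0282, 0.1153]
eef_rot: [0.001, 0.98, 0.2, 0.002]
force: [0.1, 0.7, 6.4]
width: 0.0345
grasp_force: 40.4
```

Emit:
step_arm --rows '[0.03, 0, 0, -0.01, 0, 0.03, 0, 0, -0.04, 0, 0.03, 0, 0, -0.08, 0, 0.03, 0, 0, -0.115, 0, 0.03, -0.015, 0.01, -0.13, 0, 0.03, -0.045, 0.03, -0.135, 0, 0.03, -0.08, 0.054, -0.135, 0, 0.03, -0.115, 0.078, -0.135, 0]'

```text
time: 6.3
eef_pos: [0.5146, -0.1457, 0.2489]
eef_rot: [0.0, 0.98, 0.201, 0.0]
force: [0.3, -0.9, 0.5]
width: 0.0348
grasp_force: 40.0
```

Emit:
step_arm --rows '[0.03, -0.035, 0.024, 0, 0, 0.03, -0.07, 0.048, 0, 0, 0.03, -0.105, 0.072, 0, 0, 0.03, -0.14, 0.096, 0, 0, 0.03, -0.175, 0.12, 0, 0, 0.03, -0.21, 0.144, 0, 0, 0.03, -0.24, 0.163, 0, 0, 0.03, -0.255, 0.172, 0, 0]'

```text
time: 7.1
eef_pos: [0.3464, -0.4054, 0.2485]
eef_rot: [0.0, 0.98, 0.199, -0.0]
force: [-0.4, -0.1, -0.9]
width: 0.0349
grasp_force: 40.0
```

```bash
cat >> h.py <<'E'
def look(names,fn=None):
    p,R,s=tool();im=arm.camera('wrist')
    if fn: save(im,fn,1.5)
    for n,zt in names:
        for d in arm.silhouettes('wrist',n)[:3]:
            v,u=np.nonzero(d['region']);r=d['rect']
            print(n,round(d['conf'],2),np.round(r),'centroid',wat(u.mean(),v.mean(),zt)[:2].round(4),'rectc',wat((r[0]+r[2])/2,(r[1]+r[3])/2,zt)[:2].round(4))
E
python3 - <<'E'
from h import *
print(arm.state()['width'],arm.state()['grasp_force'])
look([('eyepiece_cup',.009)],'w2.png')
go(.434,-.369,.15,23.3)
E
```

```text
0.03494230540432743 39.97792412166319
eyepiece_cup 0.6 [239.  69. 281. 109.] centroid [ 0.4345 -0.3682] rectc [ 0.4341 -0.3699]
from [ 0.3468 -0.405   0.2484] yaw 22.91 down -1.0 | shift mm [94.4  0.8 98.3] turn -0.39
```

View pics/w2.png

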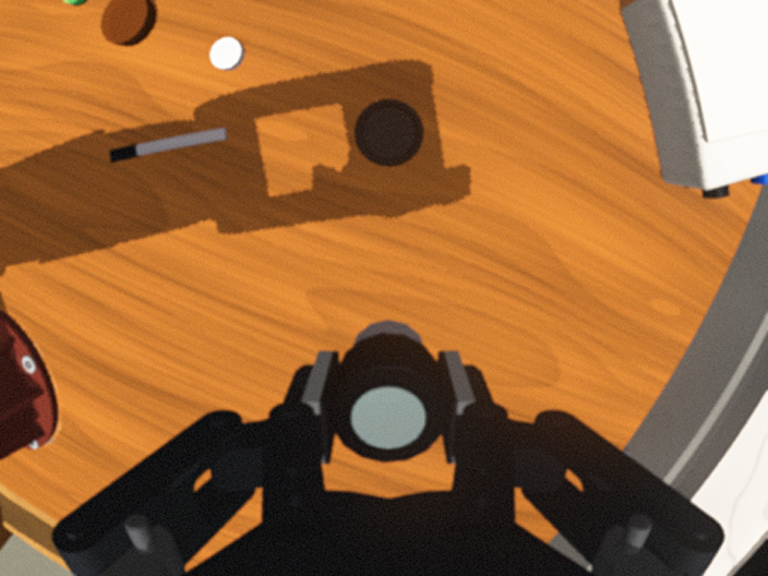

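```bash
python3 - <<'E'
from h import *
p,R,s=tool();print((R.T@(wat(388/1.5,412/1.5,.26)-p)).round(4),(R.T@(wat(388/1.5,418/1.5,.255)-p)).round(4))
E
```

```text
[ 0.0031 -0.0002 -0.0116] [-0.0024 -0.0002 -0.0066]
```

Emit:
step_arm --rows '[0.03, 0.02, 0.001, 0.01, 0, 0.03, 0.055, 0.001, 0.04, 0, 0.03, 0.085, 0.001, 0.075, 0, 0.03, 0.094, 0.001, 0.115, 0, 0.03, 0.094, 0.001, 0.15, 0, 0.03, 0.094, 0.001, 0.175, 0, 0.03, 0.094, 0.001, 0.188, 0, 0.03, 0.094, 0.001, 0.194, 0]'

```text
time: 8.0
eef_pos: [0.435, -0.3658, 0.0529]
eef_rot: [-0.001, 0.98, 0.201, -0.001]
force: [-0.4, 0.0, -1.0]
width: 0.0348
grasp_force: 40.0
```

```bash
python3 - <<'E'
from h import *
for i in range(2): go(.434,-.369,.0375,23.3); look([('eyepiece_cup',.009)]) 
E
```

```text
from [ 0.435  -0.3658  0.0529] yaw 23.16 down -1.0 | shift mm [-2.2  2.6 15.4] turn -0.14
eyepiece_cup 0.95 [220. 186. 306. 234.] centroid [ 0.4484 -0.365 ] rectc [ 0.4478 -0.3643]
from [ 0.4355 -0.367   0.0543] yaw 23.13 down -1.0 | shift mm [-2.2  1.3 16.8] turn -0.17
eyepiece_cup 0.71 [221. 188. 305. 238.] centroid [ 0.448  -0.3647] rectc [ 0.4466 -0.3667]
```

Emit:
step_arm --rows '[0.03, -0.001, 0.001, 0.004, 0, 0.03, -0.002, 0.001, 0.008, 0, 0.03, -0.002, 0.001, 0.011, 0, 0.03, -0.002, 0.001, 0.013, 0, 0.03, -0.002, 0.001, 0.0145, 0, 0.03, -0.002, 0.001, 0.0155, 0, 0.03, -0.002, 0.001, 0.0155, 0]'

```text
time: 8.9
eef_pos: [0.4337, -0.3689, 0.0386]
eef_rot: [-0.0, 0.98, 0.2, -0.0]
force: [0.2, 0.4, -1.4]
width: 0.0348
grasp_force: 40.0
```

Emit:
step_arm --rows '[0.03, 0, 0, 0.0005, 0, 0.03, 0, 0, 0.001, 0, 0.03, 0, 0, 0.001, 0]'

```text
time: 9.2
eef_pos: [0.4339, -0.369, 0.0378]
eef_rot: [0.0, 0.98, 0.2, 0.0]
force: [-0.7, 0.5, -0.1]
width: 0.0346
grasp_force: 40.0
```

Emit:
step_arm --rows '[0.03, 0, 0, 0.0005, 0, 0.03, 0, 0, 0.001, 0, 0.03, 0, 0, 0.001, 0]'

```text
time: 9.5
eef_pos: [0.4339, -0.3691, 0.0373]
eef_rot: [-0.0, 0.98, 0.2, -0.0]
force: [-1.8, 1.2, 3.3]
width: 0.0345
grasp_force: 40.4
```

Emit:
step_arm --rows '[0.034, 0, 0, 0, 0, 0.036, 0, 0, 0, 0, 0.04, 0, 0, 0, 0, 0.05, 0, 0, 0, 0, 0.065, 0, 0, 0, 0, 0.085, 0, 0, 0, 0, 0.085, 0, 0, 0, 0, 0.085, 0, 0, 0, 0]'

```text
time: 10.3
eef_pos: [0.4338, -0.369, 0.0368]
eef_rot: [0.0, 0.98, 0.2, 0.0]
force: [0.2, -0.0, 0.7]
width: 0.085
grasp_force: 0.0
```

Emit:
step_arm --rows '[0.085, 0, 0, -0.01, 0, 0.085, 0, 0, -0.03, 0, 0.085, 0, 0, -0.06, 0, 0.085, 0, 0, -0.1, 0, 0.085, -0.04, 0, -0.15, 0, 0.085, -0.08, 0, -0.18, 0, 0.085, -0.08, 0, -0.2, 0, 0.085, -0.08, 0, -0.2, 0]'

```text
time: 11.1
eef_pos: [0.3608, -0.4039, 0.2434]
eef_rot: [0.005, 0.98, 0.199, 0.002]
force: [0.8, 0.2, 1.1]
width: 0.0852
grasp_force: 0.0
```

```bash
python3 - <<'E'
from h import *
print(arm.state()['time'])
im=arm.camera('wrist');save(im,'w3.png',4,(200,40,330,160))
look([('eyepiece_cup',.009),('eyepiece',.045)]);go(.55,-.05,.25,22.7)
E
```

```text
11.1
eyepiece_cup 0.6 [235.  79. 280. 121.] centroid [ 0.4309 -0.3649] rectc [ 0.4336 -0.3667]
eyepiece 0.89 [238.  86. 272. 114.] centroid [ 0.433  -0.3641] rectc [ 0.432  -0.3638]
from [ 0.3601 -0.3993  0.2354] yaw 23.14 down -1.0 | shift mm [ 311.9 -246.7  -14. ] turn 0.44
```

View pics/w3.png

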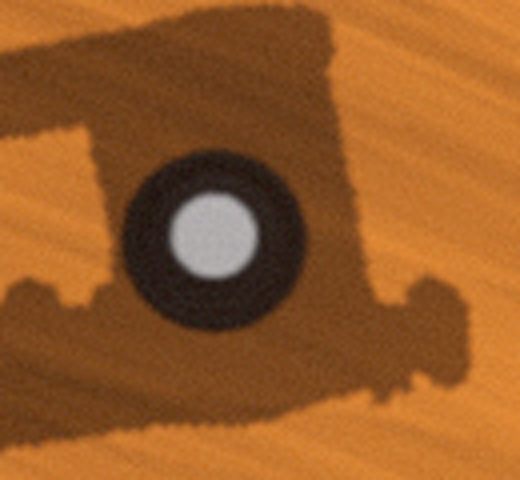

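Emit:
step_arm --rows '[0.085, 0.312, -0.247, -0.014, 0.4, 0.085, 0.312, -0.247, -0.014, 0.4, 0.085, 0.312, -0.247, -0.014, 0.4, 0.085, 0.312, -0.247, -0.014, 0.4, 0.085, 0.312, -0.247, -0.014, 0.4, 0.085, 0.312, -0.247, -0.014, 0.4, 0.085, 0.312, -0.247, -0.014, 0.4, 0.085, 0.312, -0.247, -0.014, 0.4]'

```text
time: 12.1
eef_pos: [0.55, -0.0476, 0.2485]
eef_rot: [-0.001, 0.98, 0.198, -0.002]
force: [0.7, -1.1, 0.7]
width: 0.0852
grasp_force: 0.0
```

Emit:
step_arm --rows '[0.085, 0, 0, 0, 0, 0.085, 0, 0, 0, 0, 0.085, 0, 0, 0, 0]'

```text
time: 12.4
eef_pos: [0.5492, -0.0509, 0.2492]
eef_rot: [-0.0, 0.98, 0.197, -0.002]
force: [0.5, 0.3, -0.1]
width: 0.0851
grasp_force: 0.0
```

```bash
python3 - <<'E'
from h import *
im=arm.camera('wrist');save(im,'w4.png',4,(190,40,340,190))
look([('dish',.075),('box_lid',.06),('optics_box',.06),('objective',.04)]);go(.597,-.031,.1,22.7)
E
```

```text
dish 0.75 [120. 139. 148. 169.] centroid [0.5233 0.0826] rectc [0.5227 0.0828]
dish 0.72 [250. 223. 286. 258.] centroid [ 0.4865 -0.0892] rectc [ 0.4866 -0.0895]
dish 0.63 [122.  62. 165. 102.] centroid [0.6002 0.0966] rectc [0.5988 0.0978]
box_lid 0.75 [216.  34. 300. 153.] centroid [ 0.6391 -0.0149] rectc [ 0.6289 -0.0179]
optics_box 0.91 [201.  28. 313. 166.] centroid [ 0.6306 -0.0163] rectc [ 0.6261 -0.0183]
from [ 0.5499 -0.0518  0.2508] yaw 22.61 down -1.0 | shift mm [ 51.4  -1.1 150.8] turn -0.09
```

View pics/w4.png

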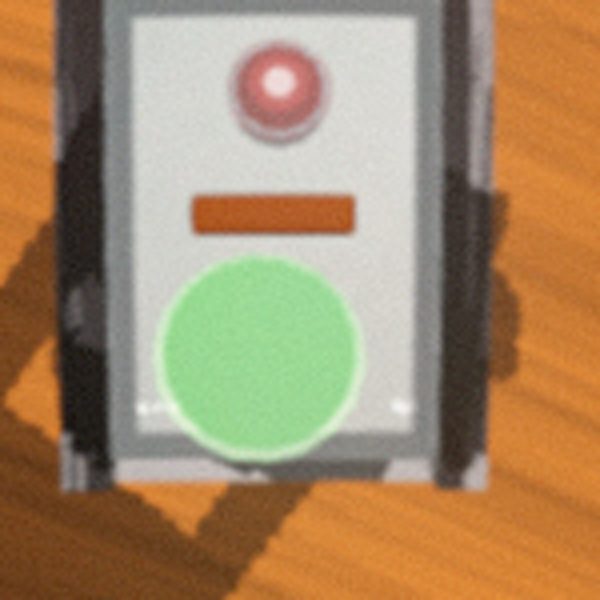

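```bash
python3 - <<'E'
from h import *
d=wat(255,129.5,.082);r=wat(258.25,93.75,.082);o=wat(190+280/4,40+85/4,.053);print(d,r,o,np.linalg.norm((d-r)[:2]))
for a in((105,250),(442,250)): print(wat(190+a[0]/4,40+a[1]/4,.067))
go(d[0],d[1],.087,22.7)
E
```

```text
[ 0.59517727 -0.02898773  0.082     ] [ 0.62890319 -0.01839394  0.082     ] [ 0.66330049 -0.00605702  0.053     ] 0.035350614706784515
[0.60508404 0.01829626 0.067     ]
[ 0.63825058 -0.06136483  0.067     ]
from [ 0.5499 -0.0518  0.2508] yaw 22.61 down -1.0 | shift mm [ 50.5  -3.6 163.8] turn -0.09
```

Emit:
step_arm --rows '[0.085, 0.02, -0.003, 0.01, 0, 0.085, 0.05, -0.0035, 0.04, 0, 0.085, 0.0505, -0.0035, 0.08, 0, 0.085, 0.0505, -0.0035, 0.115, 0, 0.085, 0.0505, -0.0035, 0.14, 0, 0.085, 0.0505, -0.0035, 0.15, 0, 0.085, 0.0505, -0.0035, 0.158, 0, 0.085, 0.0505, -0.0035, 0.158, 0]'

```text
time: 13.5
eef_pos: [0.5955, -0.0284, 0.0928]
eef_rot: [-0.0, 0.98, 0.197, -0.0]
force: [-0.3, 0.6, -0.4]
width: 0.085
grasp_force: 0.0
```

```bash
python3 - <<'E'
from h import *
for i in range(3): go(.5952,-.029,.087,22.7);im=arm.camera('wrist')
save(im,'w5.png',1.5)
E
```

```text
from [ 0.5955 -0.0284  0.0928] yaw 22.68 down -1.0 | shift mm [-0.5  0.5  5.8] turn -0.02
from [ 0.5963 -0.0284  0.0938] yaw 22.69 down -1.0 | shift mm [-1.2  0.1  6.8] turn -0.01
from [ 0.5968 -0.0284  0.0945] yaw 22.7 down -1.0 | shift mm [-1.7 -0.1  7.5] turn -0.0
```

View pics/w5.png

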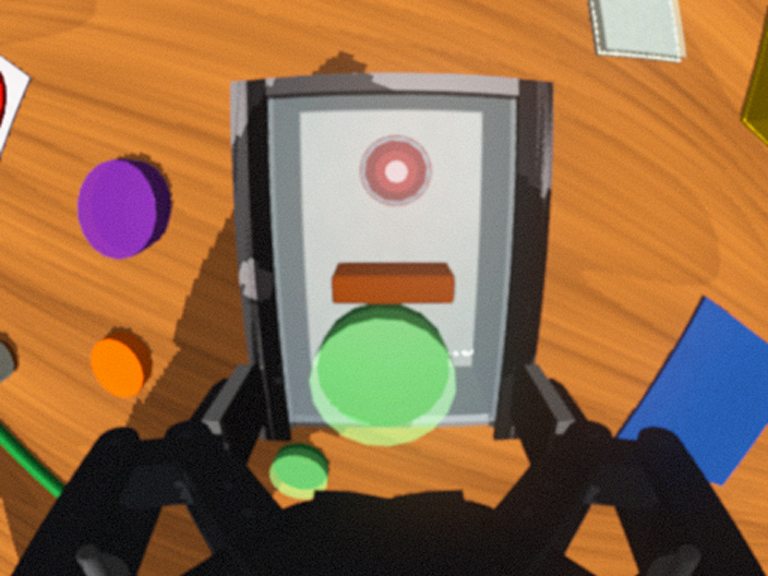

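Emit:
step_arm --rows '[0.075, -0.001, 0, 0.003, 0, 0.07, -0.001, 0, 0.005, 0, 0.065, -0.001, 0, 0.006, 0, 0.06, -0.001, 0, 0.006, 0, 0.056, -0.001, 0, 0.006, 0]' --force 30

```text
time: 14.15
eef_pos: [0.5945, -0.0284, 0.0868]
eef_rot: [-0.0, 0.98, 0.197, -0.0]
force: [-0.2, -0.3, -0.6]
width: 0.0559
grasp_force: 0.0
```

Emit:
step_arm --rows '[0.053, 0, 0, 0, 0, 0.051, 0, 0, 0, 0, 0.048, 0, 0, 0, 0, 0.046, 0, 0, 0, 0, 0.045, 0, 0, 0, 0]' --force 30

```text
time: 14.65
eef_pos: [0.5948, -0.0284, 0.0872]
eef_rot: [0.0, 0.98, 0.197, 0.0]
force: [-0.6, 0.9, 3.4]
width: 0.0506
grasp_force: 31.4
```

Emit:
step_arm --rows '[0.045, 0, 0, -0.004, 0, 0.045, 0, 0, -0.015, 0, 0.045, 0, 0, -0.04, 0, 0.045, 0, 0, -0.075, 0, 0.045, 0, 0, -0.11, 0, 0.045, 0, 0, -0.14, 0, 0.045, 0, 0, -0.155, 0, 0.045, 0, 0, -0.16, 0]'

```text
time: 15.45
eef_pos: [0.5957, -0.0287, 0.2495]
eef_rot: [0.001, 0.98, 0.197, 0.002]
force: [0.4, 0.3, -0.9]
width: 0.0504
grasp_force: 31.4
```

Emit:
step_arm --rows '[0.045, -0.004, -0.015, 0, 0, 0.045, -0.013, -0.05, 0, 0, 0.045, -0.024, -0.09, 0, 0, 0.045, -0.035, -0.13, 0, 0, 0.045, -0.046, -0.17, 0, 0, 0.045, -0.057, -0.21, 0, 0, 0.045, -0.068, -0.25, 0, 0, 0.045, -0.079, -0.29, 0, 0]'

```text
time: 16.25
eef_pos: [0.406, 0.2095, 0.2439]
eef_rot: [0.0, 0.98, 0.197, -0.003]
force: [0.9, 1.2, -0.1]
width: 0.0505
grasp_force: 31.4
```

Emit:
step_arm --rows '[0.045, -0.01, -0.04, 0, 0, 0.045, -0.02, -0.075, 0, 0, 0.045, -0.028, -0.1, 0, 0, 0.045, -0.031, -0.115, 0, 0, 0.045, -0.032, -0.123, 0, 0, 0.045, -0.032, -0.123, 0, 0]'

```text
time: 16.85
eef_pos: [0.3309, 0.3097, 0.245]
eef_rot: [0.001, 0.98, 0.198, -0.002]
force: [0.7, -0.3, -0.2]
width: 0.0508
grasp_force: 31.4
```

```bash
python3 - <<'E'
from h import *
print(arm.state()['width'],arm.state()['grasp_force'],arm.state()['time'])
look([('balance',.044),('dish',.24)],'w6.png')
go(.416,.345,.12,22.7)
E
```

```text
0.05076716253998481 31.39336109161377 16.85
balance 0.78 [201.  32. 316. 158.] centroid [0.4149 0.345 ] rectc [0.411 0.342]
dish 0.97 [212. 202. 309. 299.] centroid [0.3369 0.3111] rectc [0.3382 0.3106]
dish 0.87 [476. 156. 502. 175.] centroid [0.4299 0.2104] rectc [0.4296 0.2105]
dish 0.87 [502. 182. 510. 213.] centroid [0.4201 0.1832] rectc [0.4206 0.1832]
from [0.3326 0.309  0.2461] yaw 22.68 down -1.0 | shift mm [ 91.   -1.2 125.9] turn -0.02
```

View pics/w6.png

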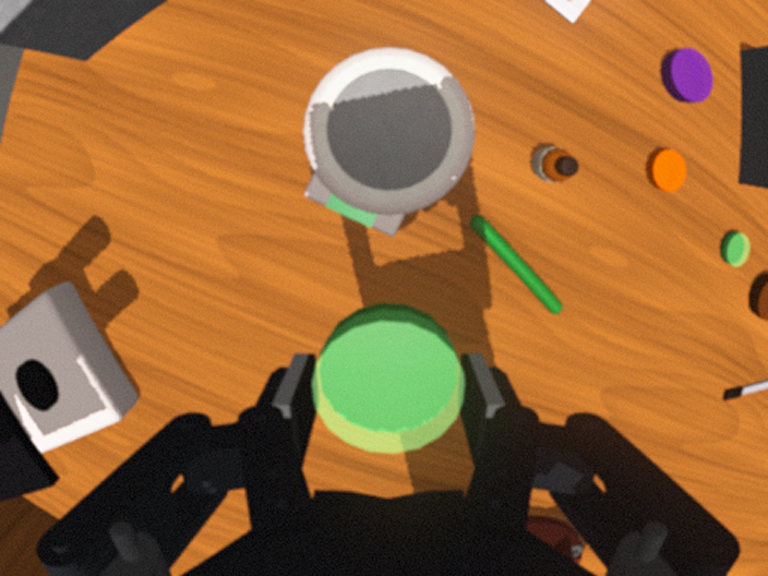

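```bash
python3 - <<'E'
from h import *
p,R,s=tool();print(p)
a=wat(260,85.5,.044);b=wat(260,245.3,p[2]-.0055);print(a,b,(R.T@(b-p)).round(4),(R.T@(a-b)).round(4)); 
E
```

```text
[0.33262406 0.30898704 0.24605064]
[0.4215271  0.34446882 0.044     ] [0.3411736  0.31203935 0.24055064] [0.0091 0.0005 0.0055] [0.0869 0.0009 0.1964]
```

Emit:
step_arm --rows '[0.045, 0.02, 0, 0.005, 0, 0.045, 0.055, 0.001, 0.025, 0, 0.045, 0.08, 0.001, 0.055, 0, 0.045, 0.091, 0.001, 0.09, 0, 0.045, 0.091, 0.001, 0.12, 0, 0.045, 0.091, 0.001, 0.145, 0, 0.045, 0.091, 0.001, 0.158, 0, 0.045, 0.091, 0.001, 0.164, 0]'

```text
time: 17.8
eef_pos: [0.4166, 0.3427, 0.0812]
eef_rot: [0.001, 0.981, 0.196, -0.001]
force: [-0.5, 0.3, -0.5]
width: 0.0507
grasp_force: 31.4
```

```bash
python3 - <<'E'
from h import *
im=arm.camera('wrist');save(im,'w7.png',1.5)
for i in range(2): go(.4175,.343,.0695,22.7);im=arm.camera('top')
save(im,'t7.png',4,(60,190,200,320))
E
```

```text
from [0.4167 0.3429 0.0814] yaw 22.66 down -1.0 | shift mm [ 0.8  0.2 11.9] turn -0.04
from [0.4172 0.3435 0.0826] yaw 22.67 down -1.0 | shift mm [ 0.1  0.6 13.1] turn -0.03
```

View pics/w7.png

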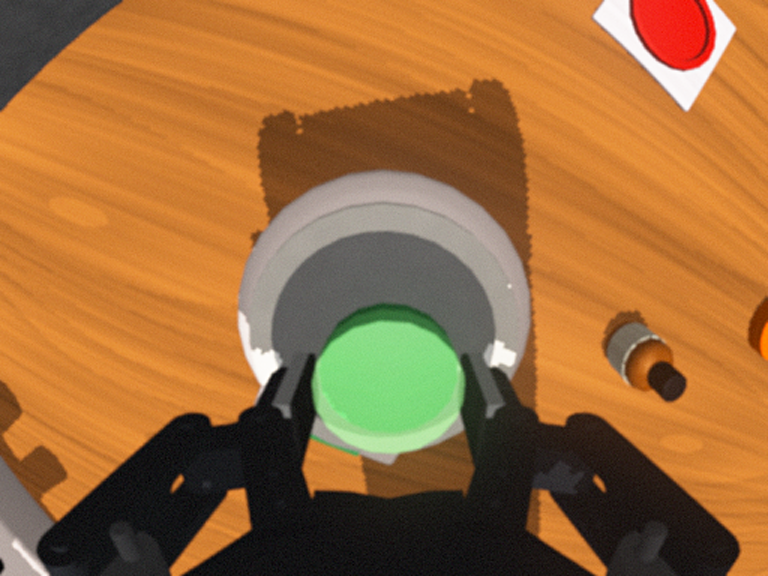

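```bash
python3 - <<'E'
from h import *
p,R,s=tool();f=lambda u,v,z:(R.T@(wat(u/1.5,v/1.5,z)-p)).round(4)
print('pan L,R,top',f(272,335,.044),f(497,335,.044),f(384,232,.044))
print('dish lower rim top edge z=bottom',f(388,305,p[2]-.0255),'pale bottom edge',f(388,453,p[2]-.0055))
E
```

```text
pan L,R,top [ 0.0058 -0.0472  0.0396] [0.0059 0.044  0.0396] [ 0.0474 -0.0016  0.0397]
dish lower rim top edge z=bottom [ 0.0237 -0.0002  0.0255] pale bottom edge [-0.0258 -0.0002  0.0055]
```

Emit:
step_arm --rows '[0.045, 0.001, -0.001, 0.003, 0, 0.045, 0.0025, -0.0015, 0.006, 0, 0.045, 0.0025, -0.0015, 0.008, 0, 0.045, 0.0025, -0.0015, 0.01, 0, 0.045, 0.0025, -0.0015, 0.011, 0, 0.045, 0.0025, -0.0015, 0.0115, 0, 0.045, 0.0025, -0.0015, 0.0115, 0]'

```text
time: 18.65
eef_pos: [0.4187, 0.3462, 0.0712]
eef_rot: [0.0, 0.98, 0.197, -0.0]
force: [-0.4, -0.3, -0.3]
width: 0.0506
grasp_force: 31.4
```

Emit:
step_arm --rows '[0.045, 0, 0, 0.0005, 0, 0.045, 0, 0, 0.001, 0, 0.045, 0, 0, 0.0015, 0, 0.045, 0, 0, 0.0015, 0]'

```text
time: 19.05
eef_pos: [0.4187, 0.3462, 0.0697]
eef_rot: [0.0, 0.98, 0.197, -0.0]
force: [0.1, -0.5, -1.0]
width: 0.0503
grasp_force: 31.4
```

Emit:
step_arm --rows '[0.045, 0, 0, 0.0005, 0, 0.045, 0, 0, 0.001, 0, 0.045, 0, 0, 0.001, 0]'

```text
time: 19.35
eef_pos: [0.4188, 0.3463, 0.0692]
eef_rot: [0.0, 0.98, 0.197, -0.0]
force: [-0.9, -0.2, 2.7]
width: 0.0505
grasp_force: 31.7
```

Emit:
step_arm --rows '[0.051, 0, 0, 0, 0, 0.053, 0, 0, 0, 0, 0.056, 0, 0, 0, 0, 0.065, 0, 0, 0, 0, 0.085, 0, 0, 0, 0, 0.085, 0, 0, -0.005, 0, 0.085, 0, 0, -0.03, 0, 0.085, 0, 0, -0.07, 0]'

```text
time: 20.15
eef_pos: [0.4164, 0.3447, 0.1367]
eef_rot: [0.001, 0.98, 0.197, -0.003]
force: [0.1, 0.4, 0.1]
width: 0.0852
grasp_force: 0.0
```

Emit:
step_arm --rows '[0.085, -0.02, 0, -0.05, 0, 0.085, -0.05, 0, -0.09, 0, 0.085, -0.07, 0, -0.11, 0, 0.085, -0.08, 0, -0.11, 0, 0.085, -0.08, 0, -0.11, 0]'

```text
time: 20.65
eef_pos: [0.3442, 0.3152, 0.2492]
eef_rot: [-0.0, 0.98, 0.197, 0.001]
force: [0.0, -0.2, -0.6]
width: 0.0853
grasp_force: 0.0
```

```bash
python3 - <<'E'
from h import *
im=arm.camera('wrist');save(im,'w8.png',4,(180,20,330,160))
go(.651,-.074,.25,112.7)
print(arm.state()['time'])
E
```

```text
from [0.3444 0.315  0.248 ] yaw 22.73 down -1.0 | shift mm [132.5 477.3  -1.9] turn -89.97
20.7
```

View pics/w8.png

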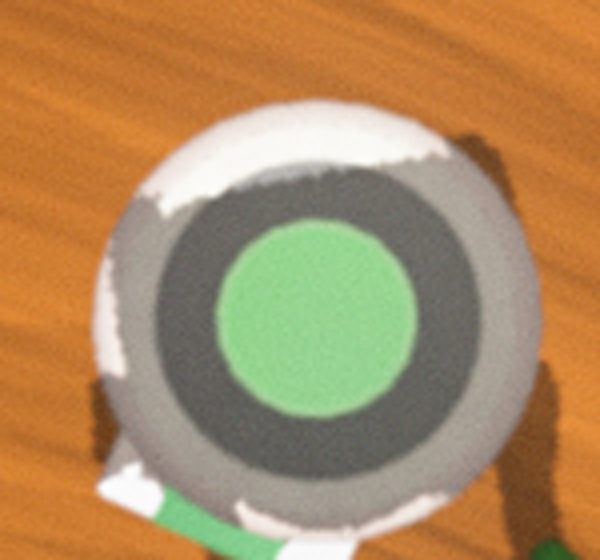

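Emit:
step_arm --rows '[0.085, 0.01, 0.045, 0, -8, 0.085, 0.022, 0.09, 0, -16, 0.085, 0.035, 0.135, 0, -24, 0.085, 0.05, 0.18, 0, -32, 0.085, 0.06, 0.225, 0, -40, 0.085, 0.07, 0.27, 0, -48, 0.085, 0.08, 0.31, 0, -56, 0.085, 0.09, 0.35, 0, -64]'

```text
time: 21.5
eef_pos: [0.5637, 0.0252, 0.2459]
eef_rot: [-0.001, 0.734, 0.679, -0.001]
force: [1.0, 0.7, -0.5]
width: 0.0847
grasp_force: 0.0
```

```bash
python3 -c "
from h import *
go(.651,-.074,.25,112.7)"
```

```text
from [0.5637 0.0252 0.2459] yaw 85.57 down -0.99999 | shift mm [-92.1  94.7  -4.5] turn -27.13
```

Emit:
step_arm --rows '[0.085, -0.03, 0.03, -0.002, -8, 0.085, -0.06, 0.06, -0.004, -16, 0.085, -0.08, 0.085, -0.004, -24, 0.085, -0.092, 0.095, -0.004, -27, 0.085, -0.092, 0.095, -0.004, -27, 0.085, -0.092, 0.095, -0.004, -27]'

```text
time: 22.1
eef_pos: [0.6495, -0.0722, 0.25]
eef_rot: [-0.002, 0.558, 0.83, -0.001]
force: [0.1, 0.0, 0.4]
width: 0.0849
grasp_force: 0.0
```

```bash
python3 - <<'E'
from h import *
p,R,s=tool();im=arm.camera('wrist');np.save('w9.npy',im)
hsv=cv2.cvtColor(im,cv2.COLOR_RGB2HSV)
for d in arm.silhouettes('wrist','box_lid')[:2]:
    print(d['conf'],d['rect'],'q6',np.degrees(s['q'][5]).round())
    l,t,r,b=map(int,d['rect']);m=np.zeros(im.shape[:2],np.uint8);m[t:b,l:r]=1
    k=(m>0)&(hsv[...,0]<14)&(hsv[...,1]>180)
    n,lab,st,ce=cv2.connectedComponentsWithStats(k.astype(np.uint8))
    for i in range(1,n):
        if st[i,4]>60:
            print(st[i],ce[i])
            v,u=np.nonzero(lab==i);rc=cv2.minAreaRect(np.c_[u,v].astype(np.float32));q=cv2.boxPoints(rc);print(rc)
            W=np.array([wat(a,bb,.082) for a,bb in q])[:,:2];print(W.round(4).tolist(),'centre',W.mean(0).round(4),wat(*ce[i],.082).round(4))
            e=[W[1]-W[0],W[2]-W[1]];e=max(e,key=np.linalg.norm);print('long dir',np.degrees(np.arctan2(e[1],e[0])).round(1),np.linalg.norm(e))
E
```

```text
0.89 [199.4, 77.3, 323.6, 162.2] q6 -35.0
```

```bash
python3 - <<'E'
from h import *
im=np.load('w9.npy');hsv=cv2.cvtColor(im,cv2.COLOR_RGB2HSV)
k=(hsv[...,1]>120)&(hsv[...,0]<22);k[:82]=0;k[158:]=0;k[:,:212]=0;k[:,312:]=0
n,lab,st,ce=cv2.connectedComponentsWithStats(k.astype(np.uint8))
for i in range(1,n):
    if st[i,4]>60:
        print(st[i],ce[i],hsv[lab==i].mean(0))
        v,u=np.nonzero(lab==i);rc=cv2.minAreaRect(np.c_[u,v].astype(np.float32));q=cv2.boxPoints(rc);print(rc)
        W=np.array([wat(a,bb,.082) for a,bb in q])[:,:2];print('centre',W.mean(0).round(4))
        e=[W[1]-W[0],W[2]-W[1]];e=max(e,key=np.linalg.norm);print('dir',np.degrees(np.arctan2(e[1],e[0])).round(1),np.linalg.norm(e))
if n<2: save(im,'w9.png',3,(180,60,340,180))
E
```

```text
[255 102  10  39 357] [259.91596639 120.99159664] [ 14.66386555 207.42857143 237.31932773]
((259.5, 121.0), (38.0, 9.0), 90.0)
centre [ 0.6278 -0.0163]
dir -67.6 0.03760665024807509
```

```bash
python3 - <<'E'
from h import *
for i in range(3): go(.628,-.018,.086,112.6); arm.camera('wrist')
E
```

```text
from [ 0.6493 -0.0714  0.2513] yaw 112.25 down -1.0 | shift mm [ 57.2   0.8 165.4] turn -0.35
from [ 0.6494 -0.0712  0.2519] yaw 112.28 down -1.0 | shift mm [ 57.1   0.6 165.9] turn -0.32
from [ 0.6496 -0.0711  0.2523] yaw 112.3 down -1.0 | shift mm [ 57.2   0.3 166.4] turn -0.3
```

Emit:
step_arm --rows '[0.06, 0.02, 0, 0.005, -0.3, 0.05, 0.05, 0.0005, 0.035, -0.3, 0.045, 0.057, 0.0005, 0.075, -0.3, 0.045, 0.057, 0.0005, 0.11, -0.3, 0.045, 0.057, 0.0005, 0.14, -0.3, 0.045, 0.057, 0.0005, 0.155, -0.3, 0.045, 0.057, 0.0005, 0.162, -0.3, 0.045, 0.057, 0.0005, 0.162, -0.3]'

```text
time: 23.15
eef_pos: [0.6288, -0.0188, 0.0906]
eef_rot: [-0.0, 0.555, 0.832, -0.0]
force: [-0.4, 0.2, 0.0]
width: 0.0453
grasp_force: 0.0
```

```bash
python3 - <<'E'
from h import *
for i in range(3): go(.628,-.018,.086,112.6); arm.camera('wrist')
E
```

```text
from [ 0.6288 -0.0188  0.0906] yaw 112.58 down -1.0 | shift mm [ 1.  -0.4  4.6] turn -0.02
from [ 0.6298 -0.0191  0.0919] yaw 112.57 down -1.0 | shift mm [ 1.7 -1.2  5.9] turn -0.03
from [ 0.6305 -0.0193  0.0927] yaw 112.56 down -0.99999 | shift mm [ 2.2 -1.8  6.7] turn -0.04
```

Emit:
step_arm --rows '[0.04, 0.001, 0, 0.002, 0, 0.03, 0.001, 0, 0.004, 0, 0.022, 0.001, 0, 0.0045, 0, 0.018, 0.001, 0, 0.0045, 0, 0.014, 0.001, 0, 0.0045, 0, 0.01, 0.001, 0, 0.0045, 0, 0.006, 0.001, 0, 0.0045, 0, 0.004, 0.001, 0, 0.0045, 0]' --force 50

```text
time: 24.1
eef_pos: [0.6288, -0.0185, 0.0864]
eef_rot: [0.0, 0.555, 0.832, 0.0]
force: [-0.1, -0.8, 0.3]
width: 0.0087
grasp_force: 51.9
```

Emit:
step_arm --rows '[0.004, 0, 0, 0, 0, 0.004, 0, 0, 0, 0]'

```text
time: 24.3
eef_pos: [0.6288, -0.0185, 0.0865]
eef_rot: [0.0, 0.555, 0.832, 0.0]
force: [-0.2, -0.8, 1.4]
width: 0.0084
grasp_force: 51.9
```

Emit:
step_arm --rows '[0.004, 0, 0, -0.0005, 0, 0.004, 0, -0.001, -0.001, 0, 0.004, 0, -0.004, -0.001, 0, 0.004, 0, -0.008, -0.001, 0, 0.004, 0, -0.013, -0.001, 0, 0.004, 0, -0.018, -0.001, 0]'

```text
time: 24.9
eef_pos: [0.6114, -0.0255, 0.0872]
eef_rot: [-0.0, 0.555, 0.832, -0.0]
force: [-0.1, -0.2, -1.2]
width: 0.0086
grasp_force: 51.8
```

Moving freely; continue.

Emit:
step_arm --rows '[0.004, 0, -0.006, 0, 0, 0.004, 0, -0.014, 0, 0, 0.004, 0, -0.023, 0, 0, 0.004, 0, -0.032, 0, 0, 0.004, 0, -0.041, 0, 0, 0.004, 0, -0.049, 0, 0, 0.004, 0, -0.055, 0, 0, 0.004, 0, -0.058, 0, 0]'

```text
time: 25.7
eef_pos: [0.5578, -0.0478, 0.0873]
eef_rot: [-0.0, 0.555, 0.832, -0.0]
force: [0.5, 0.4, -1.7]
width: 0.0089
grasp_force: 51.8
```

Emit:
step_arm --rows '[0.004, 0, -0.006, 0, 0, 0.004, 0, -0.015, 0, 0, 0.004, 0, -0.026, 0, 0, 0.004, 0, -0.038, 0, 0, 0.004, 0, -0.05, 0, 0, 0.004, 0, -0.06, 0, 0, 0.004, 0, -0.067, 0, 0, 0.004, 0, -0.07, 0, 0]'

```text
time: 26.5
eef_pos: [0.493, -0.0747, 0.0873]
eef_rot: [-0.0, 0.555, 0.832, -0.0]
force: [0.7, 0.7, -0.9]
width: 0.0086
grasp_force: 51.8
```

```bash
python3 - <<'E'
from h import *
p,R,s=tool();print(p,s['force'],s['width'],(p[:2]-[.6288,-.0185])@[.923,.384])
go(.5,-.35,.2,177)
E
```

```text
[ 0.49300258 -0.07471334  0.08727651] [ 0.66858583  0.72887823 -0.88554717] 0.008596446545621455 -0.1469269429851938
from [ 0.493  -0.0747  0.0873] yaw 112.53 down -1.0 | shift mm [-256.9  -99.  -112.7] turn -64.47
```

Emit:
step_arm --rows '[0.004, 0, 0, -0.008, 0, 0.004, 0, 0, -0.03, 0, 0.004, 0, 0, -0.06, 0, 0.004, 0, 0, -0.095, -3, 0.004, -0.01, 0.005, -0.13, -8, 0.004, -0.03, 0.015, -0.15, -14, 0.004, -0.06, 0.03, -0.16, -20, 0.004, -0.09, 0.045, -0.163, -27]'

```text
time: 27.3
eef_pos: [0.5724, -0.141, 0.254]
eef_rot: [0.003, 0.343, 0.939, 0.0]
force: [-0.3, 0.6, 0.0]
width: 0.0088
grasp_force: 51.7
```

```bash
python3 -c "
from h import *
print(arm.state()['width'])
go(.729,-.284,.25,177.2)"
```

```text
0.00882831477500318
from [ 0.5724 -0.141   0.254 ] yaw 139.89 down -0.99998 | shift mm [-211.8   -8.5    5.2] turn -37.31
```

Emit:
step_arm --rows '[0.004, -0.03, -0.001, 0, -6, 0.004, -0.065, -0.002, 0, -12, 0.004, -0.1, -0.004, 0, -18, 0.004, -0.135, -0.005, 0, -24, 0.004, -0.165, -0.006, 0, -30, 0.004, -0.19, -0.008, 0, -35, 0.004, -0.205, -0.008, 0, -37, 0.004, -0.212, -0.008, 0, -37.3]'

```text
time: 28.1
eef_pos: [0.7272, -0.2849, 0.2502]
eef_rot: [0.0, 0.028, 1.0, -0.0]
force: [1.0, 0.3, -0.6]
width: 0.0083
grasp_force: 51.7
```

Emit:
step_arm --rows '[0.004, 0, 0, 0, 0, 0.004, 0, 0, 0, 0, 0.004, 0, 0, 0, 0]'

```text
time: 28.4
eef_pos: [0.7257, -0.283, 0.2506]
eef_rot: [-0.0, 0.027, 1.0, 0.0]
force: [-0.3, 0.9, -1.5]
width: 0.0089
grasp_force: 51.7
```

```bash
python3 - <<'E'
from h import *
p,R,s=tool();im=arm.camera('wrist');save(im,'w10.png',1.5);print(p,s['width'])
hsv=cv2.cvtColor(im,cv2.COLOR_RGB2HSV);k=(hsv[...,0]>95)&(hsv[...,0]<125)&(hsv[...,1]>150)
n,lab,st,ce=cv2.connectedComponentsWithStats(k.astype(np.uint8))
for i in range(1,n):
    if st[i,4]>1500:
        cs,_=cv2.findContours((lab==i).astype(np.uint8),0,2);c=max(cs,key=cv2.contourArea)[:,0];print(st[i])
        W=np.array([wat(a,b,.004) for a,b in c])[:,:2]
        rc=cv2.minAreaRect((W*1000).astype(np.float32));print('pad rect mm',rc)
go(.6188,-.2785,.1,177.2)
E
```

```text
[ 0.7257467  -0.28303219  0.25057434] 0.008944092275331876
[  199    33   119    91 10401]
pad rect mm ((616.341552734375, -277.3372802734375), (145.67039489746094, 113.25115966796875), 87.37928771972656)
[  41  258   77   48 1806]
pad rect mm ((906.7949829101562, -608.4006958007812), (155.9473876953125, 60.53792190551758), 77.82938385009766)
[ 447  309   65   75 3584]
pad rect mm ((1281.2158203125, 278.97625732421875), (554.2675170898438, 209.85951232910156), 30.969852447509766)
from [ 0.7258 -0.2831  0.2506] yaw 176.88 down -1.0 | shift mm [107.   -1.3 150.7] turn -0.32
```

View pics/w10.png

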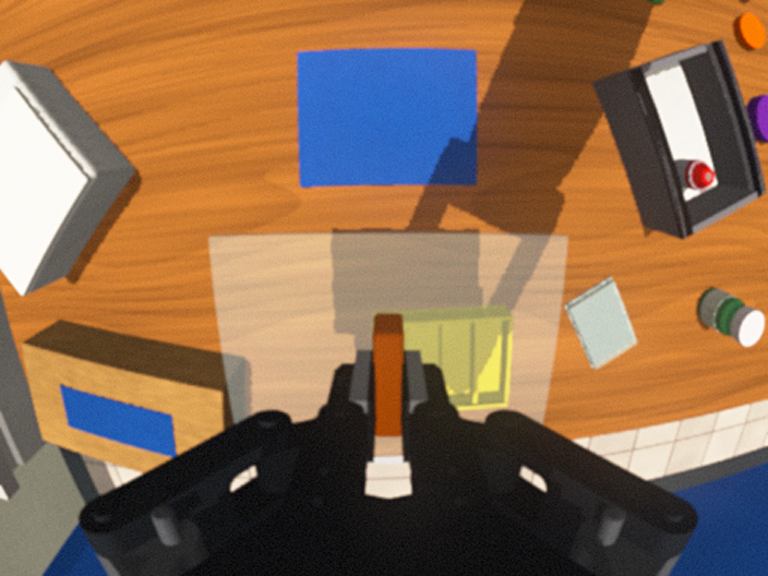

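```bash
python3 - <<'E'
from h import *
p,R,s=tool();z=p[2]-.027
a,b=[(R.T@(wat(u/1.5,236.5/1.5,z)-p)).round(4) for u in(210,568)];print(a,b)
print((R.T@(wat(388/1.5,316/1.5,p[2]-.0045)-p)).round(4))
go(.6172,-.2778,.0335,177.4)
E
```

```text
[ 0.0488 -0.0638  0.027 ] [0.0488 0.0655 0.027 ]
[0.0272 0.0004 0.0045]
from [ 0.7258 -0.2831  0.2506] yaw 176.88 down -1.0 | shift mm [108.6  -0.7 217.2] turn -0.52
```

Emit:
step_arm --rows '[0.004, 0.02, 0, 0.005, -0.5, 0.004, 0.055, -0.001, 0.025, -0.5, 0.004, 0.085, -0.001, 0.055, -0.5, 0.004, 0.103, -0.001, 0.09, -0.5, 0.004, 0.108, -0.001, 0.125, -0.5, 0.004, 0.108, -0.001, 0.155, -0.5, 0.004, 0.108, -0.001, 0.18, -0.5, 0.004, 0.108, -0.001, 0.195, -0.5]'

```text
time: 29.25
eef_pos: [0.6165, -0.2777, 0.053]
eef_rot: [-0.002, 0.023, 1.0, 0.001]
force: [0.3, 0.4, -1.2]
width: 0.0087
grasp_force: 51.7
```

Emit:
step_arm --rows '[0.004, 0, 0, 0.004, 0, 0.004, 0, 0, 0.008, 0, 0.004, 0, 0, 0.01, 0, 0.004, 0, 0, 0.01, 0]'

```text
time: 29.65
eef_pos: [0.6192, -0.2794, 0.0466]
eef_rot: [0.001, 0.023, 1.0, -0.001]
force: [-0.2, -0.1, -0.8]
width: 0.0083
grasp_force: 51.7
```

```bash
python3 - <<'E'
from h import *
p,R,s=tool();im=arm.camera('wrist');np.save('w11.npy',im);save(im,'w11.png',1.5);print(s['force'])
hsv=cv2.cvtColor(im,cv2.COLOR_RGB2HSV);k=(hsv[...,0]>95)&(hsv[...,0]<125)&(hsv[...,1]>110)
n,lab,st,ce=cv2.connectedComponentsWithStats(k.astype(np.uint8));print(st[1:][st[1:,4]>500])
go(.6172,-.2778,.0335,177.4)
E
```

```text
[-0.21439794 -0.09700253 -0.84215438]
[[  138   130   247   155 19406]]
from [ 0.6191 -0.2794  0.0467] yaw 177.37 down -1.0 | shift mm [ 2.   1.5 13.2] turn -0.03
```

View pics/w11.png

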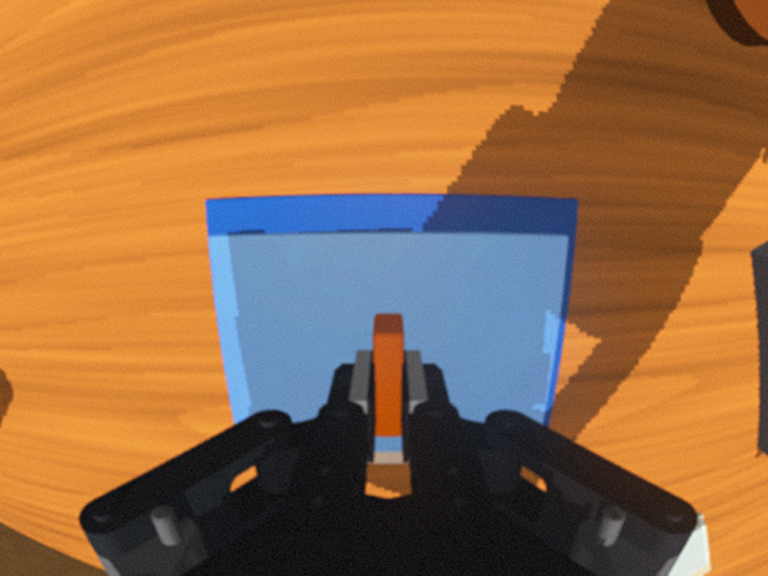

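```bash
python3 - <<'E'
from h import *
p,R,s=tool();f=lambda u,v,z:(R.T@(wat(u/1.5,v/1.5,z)-p)).round(4)
print('pad',f(207,200,.004),f(577,201,.004),f(392,195,.004)); print('lid',f(210,236,p[2]-.027),f(569,237,p[2]-.027))
E
```

```text
pad [ 0.0607 -0.0706  0.0426] [0.0606 0.075  0.0425] [0.0607 0.0019 0.0425]
lid [ 0.049  -0.0638  0.027 ] [0.0487 0.0658 0.0268]
```

Emit:
step_arm --rows '[0.004, 0.001, 0.001, 0.004, 0, 0.004, 0.002, 0.001, 0.007, 0, 0.004, 0.002, 0.001, 0.009, 0, 0.004, 0.002, 0.001, 0.0105, 0, 0.004, 0.002, 0.001, 0.0115, 0, 0.004, 0.002, 0.001, 0.012, 0, 0.004, 0.002, 0.001, 0.012, 0]'

```text
time: 30.4
eef_pos: [0.6163, -0.2779, 0.0335]
eef_rot: [-0.0, 0.023, 1.0, 0.0]
force: [-1.0, 0.9, 0.0]
width: 0.0083
grasp_force: 51.9
```

Emit:
step_arm --rows '[0.004, 0, 0, 0.0005, 0, 0.004, 0, 0, 0.001, 0, 0.004, 0, 0, 0.001, 0]'

```text
time: 30.7
eef_pos: [0.6163, -0.2779, 0.0334]
eef_rot: [-0.0, 0.023, 1.0, 0.0]
force: [-2.4, 2.1, 5.6]
width: 0.0088
grasp_force: 52.6
```

Emit:
step_arm --rows '[0.01, 0, 0, 0, 0, 0.012, 0, 0, 0, 0, 0.016, 0, 0, 0, 0, 0.022, 0, 0, 0, 0, 0.03, 0, 0, 0, 0, 0.04, 0, 0, 0, 0, 0.04, 0, 0, -0.005, 0, 0.04, 0, 0, -0.02, 0]'

```text
time: 31.5
eef_pos: [0.6148, -0.277, 0.0509]
eef_rot: [-0.002, 0.023, 1.0, 0.001]
force: [0.1, 0.1, -0.2]
width: 0.0398
grasp_force: 0.0
```

Emit:
step_arm --rows '[0.045, 0, 0, -0.04, 0, 0.045, 0, 0, -0.08, 0, 0.045, 0, 0, -0.12, 0, 0.045, -0.03, 0, -0.16, 0, 0.045, -0.06, 0, -0.19, 0, 0.045, -0.08, 0, -0.195, 0, 0.045, -0.08, 0, -0.195, 0, 0.045, -0.08, 0, -0.195, 0]'

```text
time: 32.3
eef_pos: [0.6958, -0.2813, 0.2477]
eef_rot: [-0.0, 0.023, 1.0, -0.0]
force: [0.5, -0.5, 0.2]
width: 0.0452
grasp_force: 0.0
```

```bash
python3 - <<'E'
from h import *
p,R,s=tool();im=arm.camera('wrist');np.save('w12.npy',im);save(im,'w12.png',4,(180,10,340,150))
look([('lid_pad',.004),('box_lid',.007)])
go(.746,.028,.25,202.6)
E
```

```text
lid_pad 0.98 [199.  57. 320. 152.] centroid [ 0.6214 -0.2763] rectc [ 0.619  -0.2759]
box_lid 0.67 [204.  63. 312. 138.] centroid [ 0.6148 -0.2776] rectc [ 0.6144 -0.2771]
from [ 0.6946 -0.2813  0.2458] yaw 177.33 down -0.99999 | shift mm [-36.9 311.4  -3.9] turn -25.27
```

View pics/w12.png

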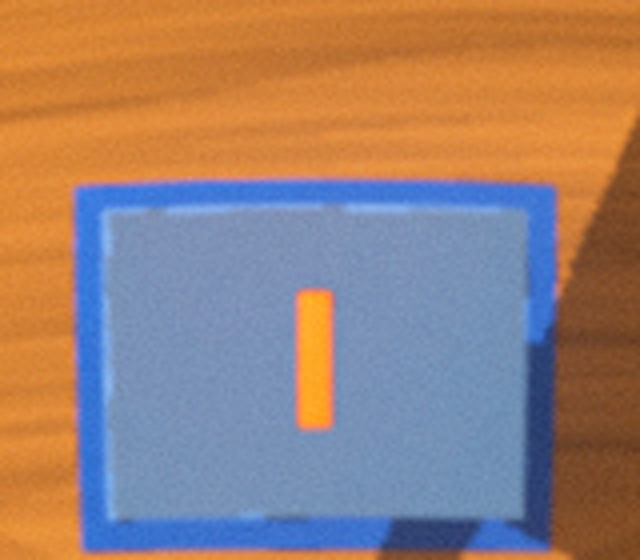

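Emit:
step_arm --rows '[0.05, -0.005, 0.045, -0.003, -4, 0.05, -0.01, 0.09, -0.004, -8, 0.05, -0.016, 0.135, -0.004, -12, 0.05, -0.021, 0.18, -0.004, -16, 0.05, -0.027, 0.225, -0.004, -20, 0.05, -0.032, 0.27, -0.004, -25, 0.05, -0.037, 0.3, -0.004, -25.3, 0.05, -0.037, 0.311, -0.004, -25.3]'

```text
time: 33.3
eef_pos: [0.7468, 0.0309, 0.2504]
eef_rot: [-0.001, -0.198, 0.98, 0.001]
force: [-0.1, -0.4, 0.4]
width: 0.0498
grasp_force: 0.0
```

Emit:
step_arm --rows '[0.05, 0, 0, 0, 0, 0.05, 0, 0, 0, 0, 0.05, 0, 0, 0, 0]'

```text
time: 33.6
eef_pos: [0.7472, 0.0251, 0.2512]
eef_rot: [-0.0, -0.195, 0.981, -0.0]
force: [0.7, -0.4, 0.3]
width: 0.0501
grasp_force: 0.0
```

```bash
python3 - <<'E'
from h import *
p,R,s=tool();im=arm.camera('wrist');np.save('w13.npy',im)
f=lambda u,v,z:(R.T@(wat(u,v,z)-p)).round(4)
for n in('objective','optics_box'):
  for d in arm.silhouettes('wrist',n)[:2]:
    m=d['region'];v,u=np.nonzero(m);print(n,round(d['conf'],2),d['rect'])
    if n=='objective': print(wat(u.mean(),v.mean(),.035),cv2.minAreaRect(np.c_[u,v].astype(np.float32)))
hsv=cv2.cvtColor(im,cv2.COLOR_RGB2HSV);k=((hsv[...,0]<5)|(hsv[...,0]>174))&(hsv[...,1]>140)&(hsv[...,2]>60)
n,lab,st,ce=cv2.connectedComponentsWithStats(k.astype(np.uint8))
for i in range(1,n):
    if st[i,4]>60: print('red',st[i],ce[i].round(1),wat(*ce[i],.045).round(4))
go(.663,-.006,.05,202.6)
E
```

```text
objective 0.55 [253.1, 79.7, 275.9, 100.6]
[ 0.66265811 -0.00390614  0.035     ] ((263.5, 91.5), (23.0, 25.0), 90.0)
optics_box 0.86 [208.9, 0.8, 319.8, 126.1]
red [255  83  18  17 176] [263.4  91.1] [ 0.6626 -0.0036  0.045 ]
red [434 134  28  36 817] [447.5 151.2] [0.626  0.2399 0.045 ]
from [0.7474 0.0256 0.2514] yaw -157.46 down -1.0 | shift mm [ 90.    3.2 201.4] turn -0.06
```

Emit:
step_arm --rows '[0.05, 0.03, 0.002, 0.005, 0, 0.05, 0.07, 0.004, 0.02, 0, 0.05, 0.089, 0.0044, 0.05, 0, 0.05, 0.089, 0.0044, 0.085, 0, 0.05, 0.089, 0.0044, 0.12, 0, 0.05, 0.089, 0.0044, 0.135, 0, 0.05, 0.089, 0.0044, 0.14, 0, 0.05, 0.089, 0.0044, 0.14, 0]'

```text
time: 34.55
eef_pos: [0.664, -0.0031, 0.1115]
eef_rot: [0.0, -0.196, 0.981, -0.0]
force: [-0.1, 0.4, -0.1]
width: 0.0499
grasp_force: 0.0
```

```bash
python3 - <<'E'
from h import *
for i in range(2): go(.6635,-.0045,.039,202.6);p,R,s=tool();im=arm.camera('wrist')
hsv=cv2.cvtColor(im,cv2.COLOR_RGB2HSV);k=((hsv[...,0]<5)|(hsv[...,0]>174))&(hsv[...,1]>140)&(hsv[...,2]>60);k[:,:180]=0;k[:,340:]=0
n,lab,st,ce=cv2.connectedComponentsWithStats(k.astype(np.uint8))
for i in range(1,n):
    if st[i,4]>40: print('red',st[i],ce[i].round(1),wat(*ce[i],.047).round(4),(R.T@(wat(*ce[i],.047)-p)).round(4))
E
```

```text
from [ 0.664  -0.0031  0.1115] yaw -157.36 down -1.0 | shift mm [ 1.  -1.1 72.5] turn 0.04
from [ 0.6649 -0.0031  0.1128] yaw -157.35 down -1.0 | shift mm [ 2.  -0.7 73.7] turn 0.05
red [243 195  32  33 659] [258.4 209.2] [ 0.661  -0.0048  0.047 ] [0.0044 0.     0.0657]
```

Emit:
step_arm --rows '[0.05, 0.001, 0, 0.012, 0, 0.05, 0.002, 0, 0.028, 0, 0.05, 0.002, 0, 0.042, 0, 0.05, 0.002, 0, 0.054, 0, 0.05, 0.002, 0, 0.063, 0, 0.05, 0.002, 0, 0.069, 0, 0.05, 0.002, 0, 0.072, 0, 0.05, 0.002, 0, 0.0725, 0]'

```text
time: 35.45
eef_pos: [0.6609, -0.0036, 0.0427]
eef_rot: [-0.002, -0.196, 0.981, 0.0]
force: [-14.3, 0.8, 23.5]
width: 0.0499
grasp_force: 11.9
```

```bash
python3 - <<'E'
from h import *
p,R,s=tool();print(p,s['force'])
E
```

```text
[ 0.6609327  -0.00363725  0.04267057] [-14.3326886    0.83154238  23.52545783]
```

Emit:
step_arm --rows '[0.05, 0, 0, -0.005, 0, 0.05, 0, 0, -0.012, 0, 0.05, 0, 0, -0.02, 0, 0.05, 0, 0, -0.03, 0, 0.05, 0, 0, -0.03, 0]'

```text
time: 35.95
eef_pos: [0.6635, -0.0038, 0.0709]
eef_rot: [0.002, -0.196, 0.981, -0.001]
force: [0.8, -0.3, -0.5]
width: 0.0501
grasp_force: 0.0
```

```bash
python3 - <<'E'
from h import *
p,R,s=tool();im=arm.camera('wrist');print(p,s['force'],s['moment'])
def red(im,x0=180,x1=340):
    hsv=cv2.cvtColor(im,cv2.COLOR_RGB2HSV);k=((hsv[...,0]<5)|(hsv[...,0]>174))&(hsv[...,1]>140)&(hsv[...,2]>60);k[:,:x0]=0;k[:,x1:]=0
    n,lab,st,ce=cv2.connectedComponentsWithStats(k.astype(np.uint8))
    for i in range(1,n):
        if st[i,4]>40: print('red',st[i],ce[i].round(1),wat(*ce[i],.047).round(4),(R.T@(wat(*ce[i],.047)-p)).round(4))
red(im)
for d in arm.silhouettes('wrist','objective')[:2]: print(d['conf'],d['rect'])
for d in arm.silhouettes('wrist','optics_box')[:1]: print(d['conf'],d['rect'])
# colour dump around centre
sub=im[150:290:10,190:331:10];
for r,row in zip(range(150,290,10),sub): print(r,' '.join('%02x%02x%02x'%tuple(c) for c in row))
E
```

```text
[ 0.66345293 -0.00377452  0.07089415] [ 0.79674727 -0.25930708 -0.45321334] [-0.03015571 -0.03762999  0.01802593]
red [238 212  41  12 109] [258.8 215.8] [ 0.6469 -0.01    0.047 ] [0.0177 0.0007 0.0238]
red [ 239  220   41   41 1080] [258.5 238.1] [ 0.6591 -0.0051  0.047 ] [0.0046 0.0005 0.0239]
0.69 [236.8, 200.0, 283.3, 260.1]
0.65 [134.5, 33.6, 385.3, 314.9]
150 302a2a f6f5f1 f5f5f1 f4f3f1 f5f5f1 f3f2f0 9d958f a59f98 9b988c 9f978f 9a958e 979388 929086 928c82 373132
160 2b2a29 f4f3f0 f6f6f3 f4f4f0 f6f5f2 e9e8e3 a39d96 a39a92 9c988d 9f9a90 99978b 949187 908a85 8e8d84 3c3835
170 30302d f6f5f0 f4f3f0 f5f6f0 f3f2ed a7a49c 9e9a8f a09a8e 9d9b92 9b938c 98948a 979689 958f88 908c82 2f312f
180 282928 f5f4f1 f4f4ee f5f4f0 b3ada1 a29e93 9c958c 9c958d e0d8cd 9d9791 99958e 98908a 958a84 938f88 373231
190 2a2b2d f4f4f1 f4f4ef f5f4ee 9c9b8e 9f998e a29b91 9f9991 f3f1eb f3efe9 949089 97968c 959288 918b86 3e3f3a
200 2b2929 f7f7f2 f4f4ef 9e9a8f 9e968e a09c94 635e5b 5b5759 e6e0d8 f3efea f3efeb f2f0e9 938e83 97938b 393535
210 2f2f2e f4f3ef f1eeea a09b92 9f9a92 6c6765 544c4b 5e4e4e 544b50 f3efe9 f0ece6 f1ede7 f1eee7 d7d1c4 393738
220 2a2527 e9e5da a0998e 99938c 9b938b 4e1d18 715b60 683635 746c70 655f5b 9c968d 97918b efece6 f0ece5 3a3531
230 2d2b2c 746a68 9a998f 9f968e 9c9c8f 6a3233 611c14 65231e 5b1b1a 716466 979186 969083 938b85 978f89 342f2c
240 272329 3e3f3d 3a3131 97948c 968e88 631711 801e15 842f2c 7d2219 6a5352 928b82 8f8981 1f1f1b 535450 353032
250 2c272c 363532 171817 99958b 969286 785c59 87251e af827d 821b1f 93867d 918c83 8f837c 1c1919 565450 1d1d1a
260 3e393c 0d0a0a 120d11 2e2e2e 292529 373232 2f2c2a 5b2a21 2e2c2e 302f2b 302d2b 363031 1c1a1b 2b2c2a 484a46
270 5b5c5a 170d11 161415 272525 2b2a2d 2d272a 332c2b 312c2b 2e282b 2b2a27 2d2929 302b2b 1c1a19 201a1c 5b5856
280 0a070d 0f060b 262622 2a2a27 262524 2a2524 272423 312c2d 312d2e 2d262a 322f30 2b2929 14060b 191c1e 1b1816
```

```bash
python3 - <<'E'
from h import *
p,R,s=tool();f=lambda u,v,z:(R.T@(wat(u,v,z)-p)).round(4)
im=arm.camera('wrist')
print('far wall top inner',f(240,257,.067),f(300,257,.067),f(258,257,.055))
print('nose apex',f(258,250,.053),f(258.5,238,.047))
for c in (235,258,285,300): print(c,[int(x) for x in im[196:312:4,c].mean(1)])
print('row245',[int(x) for x in im[245,120:400:5].mean(1)])
for d in arm.silhouettes('wrist','objective')[:1]:
  v,u=np.nonzero(d['region']);
  for r in range(v.min(),v.max()+1,6): q=u[v==r]; print(r,q.min(),q.max(),end=' | ')
E
```

```text
far wall top inner [ 0.0047 -0.0085  0.0017] [0.0045 0.0204 0.0017] [-0.002   0.0001  0.0137]
nose apex [0.0011 0.0001 0.0157] [0.0053 0.0004 0.0217]
235 [150, 149, 149, 154, 149, 149, 139, 126, 88, 84, 101, 107, 103, 101, 125, 110, 42, 42, 43, 43, 40, 43, 42, 36, 41, 39, 42, 43, 40]
258 [206, 227, 89, 90, 88, 58, 97, 70, 49, 51, 51, 64, 61, 148, 143, 139, 69, 53, 48, 45, 44, 46, 43, 41, 42, 48, 44, 38, 42]
285 [237, 238, 236, 237, 235, 165, 147, 144, 144, 143, 148, 137, 141, 138, 133, 100, 48, 50, 45, 47, 42, 53, 47, 45, 43, 41, 42, 45, 37]
300 [148, 144, 234, 235, 234, 170, 146, 142, 139, 138, 140, 140, 144, 140, 135, 91, 45, 47, 46, 44, 45, 45, 41, 48, 42, 36, 44, 44, 46]
row245 [120, 103, 105, 102, 111, 108, 131, 123, 25, 27, 28, 71, 39, 28, 18, 65, 67, 13, 30, 150, 150, 144, 146, 95, 47, 55, 63, 81, 69, 60, 55, 51, 95, 145, 136, 136, 133, 126, 30, 68, 79, 59, 35, 48, 46, 64, 33, 35, 33, 44, 22, 100, 112, 107, 105, 91]
202 253 261 | 208 242 272 | 214 239 276 | 220 237 278 | 226 236 279 | 232 234 280 | 238 233 281 | 244 233 281 | 250 235 279 | 256 240 275 | 262 248 263 |
```

Emit:
step_arm --rows '[0.04, 0.002, 0.0003, 0.0, 0, 0.04, 0.002, 0.0003, 0.005, 0, 0.04, 0.002, 0.0003, 0.011, 0, 0.04, 0.002, 0.0003, 0.016, 0, 0.04, 0.002, 0.0003, 0.02, 0, 0.04, 0.002, 0.0003, 0.022, 0, 0.04, 0.002, 0.0003, 0.023, 0]'

```text
time: 36.9
eef_pos: [0.6596, -0.004, 0.0453]
eef_rot: [-0.0, -0.196, 0.981, 0.0]
force: [-0.1, -0.3, 0.3]
width: 0.0401
grasp_force: 0.0
```

Emit:
step_arm --rows '[0.04, 0, 0, 0.0015, 0, 0.04, 0, 0, 0.003, 0, 0.04, 0, 0, 0.0045, 0, 0.04, 0, 0, 0.005, 0]'

```text
time: 37.3
eef_pos: [0.6602, -0.0042, 0.0419]
eef_rot: [0.0, -0.196, 0.981, -0.0]
force: [-2.7, 0.4, 5.7]
width: 0.04
grasp_force: 2.9
```

```bash
python3 - <<'E'
from h import *
p,R,s=tool();print(p.round(4),np.round(s['force'],1),np.round(s['moment'],2),s['grasp_force']);im=arm.camera('wrist')
for d in arm.silhouettes('wrist','objective')[:1]:
  v,u=np.nonzero(d['region']);print(d['conf'],d['rect'])
  for r in range(v.min(),v.max()+1,8): q=u[v==r]; print(r,q.min(),q.max(),end=' | ')
E
```

```text
[ 0.6602 -0.0042  0.0419] [-2.7  0.4  5.7] [-0.23  0.25 -0.15] 2.870369490701705
0.63 [230.7, 219.5, 287.1, 296.9]
219 255 258 | 227 238 276 | 235 234 279 | 243 233 281 | 251 232 283 | 259 230 284 | 267 229 285 | 275 230 284 | 283 234 279 | 291 244 269 |
```

Emit:
step_arm --rows '[0.04, 0, 0, -0.003, 0, 0.038, 0, 0, -0.0045, 0, 0.034, 0, 0, -0.0045, 0, 0.031, 0, 0, -0.0045, 0, 0.029, 0, 0, -0.0045, 0, 0.027, 0, 0, -0.0045, 0, 0.024, 0, 0, -0.0045, 0, 0.022, 0, 0, -0.0045, 0]' --force 40

```text
time: 38.2
eef_pos: [0.66, -0.0042, 0.0454]
eef_rot: [0.0, -0.196, 0.981, -0.0]
force: [-0.1, -1.5, 1.6]
width: 0.0255
grasp_force: 39.5
```

```bash
python3 - <<'E'
from h import *
p,R,s=tool();print(p.round(4),np.round(s['force'],1),np.round(s['moment'],2),s['grasp_force'],s['width'])
E
```

```text
[ 0.66   -0.0042  0.0454] [-0.1 -1.5  1.6] [-0.16 -0.07 -0.04] 39.46254909038544 0.025544725719700435
```

Emit:
step_arm --rows '[0.022, 0, 0, -0.002, 0, 0.022, 0, 0, -0.006, 0, 0.022, 0, 0, -0.01, 0, 0.022, 0, 0, -0.012, 0]'

```text
time: 38.6
eef_pos: [0.6601, -0.004, 0.0579]
eef_rot: [0.0, -0.197, 0.98, -0.0]
force: [-0.3, -0.3, -1.1]
width: 0.0256
grasp_force: 39.3
```

```bash
python3 - <<'E'
from h import *
p,R,s=tool();print(p.round(4),np.round(s['force'],1),s['grasp_force'],s['width']);im=arm.camera('wrist')
f=lambda u,v,z:(R.T@(wat(u,v,z)-p)).round(4)
for d in arm.silhouettes('wrist','objective')[:1]:
  v,u=np.nonzero(d['region']);print(d['conf'],d['rect'])
  for r in range(v.min(),v.max()+1,8): q=u[v==r]; print(r,q.min(),q.max(),end=' | ')
hsv=cv2.cvtColor(im,cv2.COLOR_RGB2HSV);k=((hsv[...,0]<5)|(hsv[...,0]>174))&(hsv[...,1]>140)&(hsv[...,2]>60);k[:,:180]=0;k[:,340:]=0
n,lab,st,ce=cv2.connectedComponentsWithStats(k.astype(np.uint8))
for i in range(1,n):
    if st[i,4]>40: print('red',st[i],ce[i].round(1),f(*ce[i],p[2]+.003))
E
```

```text
[ 0.6601 -0.004   0.0579] [-0.3 -0.3 -1.1] 39.322248101234436 0.02558473652830847
0.73 [232.2, 216.9, 282.8, 291.1]
218 260 262 | 226 239 277 | 234 237 281 | 242 235 282 | 250 234 283 | 258 232 282 | 266 234 282 | 274 235 283 | 282 240 278 | 290 251 268 | red [233 237  51  18 229] [258.  242.5] [ 0.0143 -0.0001 -0.003 ]
red [ 235  247   48   47 1460] [258.4 267.4] [ 0.001   0.0001 -0.003 ]
```

Emit:
step_arm --rows '[0.022, 0, 0, -0.015, 0, 0.022, 0, 0, -0.04, 0, 0.022, 0, 0, -0.075, 0, 0.022, 0, 0, -0.11, 0, 0.022, 0, 0, -0.145, 0, 0.022, 0, 0, -0.17, 0, 0.022, -0.006, 0.01, -0.185, 0, 0.022, -0.02, 0.034, -0.19, 0]'

```text
time: 39.5
eef_pos: [0.6665, 0.034, 0.2509]
eef_rot: [0.002, -0.195, 0.981, -0.001]
force: [0.5, 0.3, -1.2]
width: 0.0256
grasp_force: 39.4
```

Emit:
step_arm --rows '[0.022, -0.018, 0.03, 0, 0, 0.022, -0.038, 0.063, 0, 0, 0.022, -0.058, 0.096, 0, 0, 0.022, -0.078, 0.13, 0, 0, 0.022, -0.098, 0.163, 0, 0, 0.022, -0.118, 0.197, 0, 0, 0.022, -0.132, 0.222, 0, 0, 0.022, -0.138, 0.232, 0, 0]'

```text
time: 40.3
eef_pos: [0.7018, 0.3063, 0.2463]
eef_rot: [-0.001, -0.198, 0.98, 0.001]
force: [-0.2, -0.9, -1.0]
width: 0.0254
grasp_force: 39.4
```

Emit:
step_arm --rows '[0.022, 0, 0, 0, 0, 0.022, 0, 0, 0, 0, 0.022, 0, 0, 0, 0]'

```text
time: 40.6
eef_pos: [0.7032, 0.3004, 0.2472]
eef_rot: [-0.0, -0.196, 0.981, -0.0]
force: [-0.2, -1.1, -1.5]
width: 0.025
grasp_force: 39.4
```

```bash
python3 - <<'E'
from h import *
p,R,s=tool();print(p.round(4),np.round(s['force'],1),s['grasp_force'],s['width']);im=arm.camera('wrist')
f=lambda u,v,z:(R.T@(wat(u,v,z)-p)).round(4)
for d in arm.silhouettes('wrist','objective')[:1]: print('obj',d['conf'],d['rect'])
for d in arm.silhouettes('wrist','objective_cup')[:2]:
  v,u=np.nonzero(d['region']);rc=cv2.minAreaRect(np.c_[u,v].astype(np.float32));print(d['conf'],d['rect'],rc,wat(*rc[0],.002).round(4),wat(u.mean(),v.mean(),.004).round(4))
hsv=cv2.cvtColor(im,cv2.COLOR_RGB2HSV);k=((hsv[...,0]<5)|(hsv[...,0]>174))&(hsv[...,1]>140)&(hsv[...,2]>50)
n,lab,st,ce=cv2.connectedComponentsWithStats(k.astype(np.uint8))
for i in range(1,n):
    if st[i,4]>100: print('red',st[i],ce[i].round(1),wat(*ce[i],.007).round(4),'bbox centre',wat(st[i][0]+st[i][2]/2-.5,st[i][1]+st[i][3]/2-.5,.009).round(4))
go(.6205,.268,.06,202.6)
E
```

```text
[0.7032 0.3004 0.2472] [-0.2 -1.1 -1.5] 39.43578064441681 0.02502603037823561
obj 0.89 [236.2, 217.6, 283.6, 292.7]
0.76 [223.6, 58.0, 301.0, 129.5] ((260.5067443847656, 92.79053497314453), (58.24006652832031, 57.891319274902344), 35.53767776489258) [0.62   0.2689 0.002 ] [0.6201 0.269  0.004 ]
red [ 239   71   45   44 1540] [260.8  92.4] [0.6196 0.2691 0.007 ] bbox centre [0.6197 0.2694 0.009 ]
red [232 236  54  20 282] [258.7 242.8] [0.8031 0.3425 0.007 ] bbox centre [0.8061 0.3435 0.009 ]
red [ 235  247   48   46 1419] [258.4 266.6] [0.8384 0.3568 0.007 ] bbox centre [0.8418 0.3584 0.009 ]
from [0.7034 0.3007 0.2475] yaw -157.45 down -1.0 | shift mm [ 89.1   1.7 187.6] turn -0.05
```

Emit:
step_arm --rows '[0.022, 0.02, 0.001, 0.005, 0, 0.022, 0.055, 0.002, 0.025, 0, 0.022, 0.08, 0.0026, 0.055, 0, 0.022, 0.089, 0.0026, 0.09, 0, 0.022, 0.089, 0.0026, 0.125, 0, 0.022, 0.089, 0.0026, 0.155, 0, 0.022, 0.089, 0.0026, 0.175, 0, 0.022, 0.089, 0.0026, 0.188, 0]'

```text
time: 41.55
eef_pos: [0.6188, 0.2691, 0.0572]
eef_rot: [-0.002, -0.196, 0.981, -0.0]
force: [-0.7, 0.1, -1.0]
width: 0.0253
grasp_force: 39.4
```

Emit:
step_arm --rows '[0.022, 0, 0, 0.002, 0, 0.022, 0, 0, 0.003, 0, 0.022, 0, 0, 0.003, 0]'

```text
time: 41.85
eef_pos: [0.6214, 0.2707, 0.0581]
eef_rot: [0.002, -0.196, 0.981, 0.0]
force: [0.5, 0.5, -1.5]
width: 0.0252
grasp_force: 39.4
```

```bash
python3 - <<'E'
from h import *
p,R,s=tool();print(p.round(4),np.round(s['force'],1),s['width']);im=arm.camera('wrist')
f=lambda u,v,z:(R.T@(wat(u,v,z)-p)).round(4)
for d in arm.silhouettes('wrist','objective_cup')[:1]: print(d['conf'],d['rect'])
hsv=cv2.cvtColor(im,cv2.COLOR_RGB2HSV);k=((hsv[...,0]<5)|(hsv[...,0]>174))&(hsv[...,1]>140)&(hsv[...,2]>50)
n,lab,st,ce=cv2.connectedComponentsWithStats(k.astype(np.uint8))
for i in range(1,n):
    if st[i,4]>100:
        l,t,w,h,_=st[i];print('red',st[i],'z.009: L,R,top',f(l,t+h/2,.009),f(l+w-1,t+h/2,.009),f(l+w/2,t,.009))
go(.6202,.269,.0414,202.6)
E
```

```text
[0.6214 0.2707 0.0581] [ 0.5  0.5 -1.5] 0.025227280039962566
0.57 [184.3, 144.2, 330.3, 246.9]
red [ 215  178   85   59 3393] z.009: L,R,top [ 0.0124 -0.0266  0.049 ] [0.0124 0.0256 0.049 ] [ 0.0312 -0.0002  0.049 ]
red [232 236  54  20 285] z.009: L,R,top [-0.0144 -0.0169  0.0491] [-0.0144  0.0177  0.0491] [-0.007   0.0007  0.0491]
red [ 235  247   48   45 1431] z.009: L,R,top [-0.0325 -0.0155  0.0492] [-0.0325  0.0164  0.0492] [-0.015   0.0007  0.0491]
from [0.6213 0.2708 0.0582] yaw -157.34 down -0.99999 | shift mm [ 1.8 -1.2 16.8] turn 0.06
```

Emit:
step_arm --rows '[0.022, 0.001, -0.0005, 0.004, 0, 0.022, 0.002, -0.001, 0.008, 0, 0.022, 0.002, -0.001, 0.011, 0, 0.022, 0.002, -0.001, 0.013, 0, 0.022, 0.002, -0.001, 0.014, 0, 0.022, 0.002, -0.001, 0.015, 0, 0.022, 0.002, -0.001, 0.015, 0]'

```text
time: 42.65
eef_pos: [0.6187, 0.2688, 0.0415]
eef_rot: [0.0, -0.197, 0.981, 0.0]
force: [0.7, -0.3, 0.2]
width: 0.0249
grasp_force: 39.5
```

Emit:
step_arm --rows '[0.022, 0, 0, 0.0005, 0, 0.022, 0, 0, 0.001, 0, 0.022, 0, 0, 0.001, 0]'

```text
time: 42.95
eef_pos: [0.6188, 0.2688, 0.0415]
eef_rot: [0.0, -0.197, 0.98, 0.0]
force: [-2.7, -0.9, 4.9]
width: 0.0253
grasp_force: 40.0
```

Contact with the cup floor; release and back off.

Emit:
step_arm --rows '[0.027, 0, 0, 0, 0, 0.029, 0, 0, 0, 0, 0.032, 0, 0, 0, 0, 0.037, 0, 0, 0, 0, 0.045, 0, 0, 0, 0, 0.055, 0, 0, 0, 0, 0.06, 0, 0, -0.005, 0, 0.06, 0, 0, -0.02, 0]'

```text
time: 43.75
eef_pos: [0.617, 0.2682, 0.059]
eef_rot: [-0.002, -0.196, 0.981, -0.0]
force: [-0.4, -0.8, -1.5]
width: 0.0601
grasp_force: 0.0
```

Emit:
step_arm --rows '[0.06, 0, 0, -0.03, 0, 0.06, 0, 0, -0.07, 0, 0.06, 0, 0, -0.11, 0, 0.06, -0.03, 0, -0.15, 0, 0.06, -0.06, 0, -0.18, 0, 0.06, -0.08, 0, -0.19, 0, 0.06, -0.08, 0, -0.19, 0, 0.06, -0.08, 0, -0.19, 0]'

```text
time: 44.55
eef_pos: [0.6919, 0.2994, 0.2507]
eef_rot: [-0.0, -0.197, 0.98, -0.0]
force: [0.0, -0.3, -0.4]
width: 0.0604
grasp_force: 0.0
```

```bash
python3 - <<'E'
from h import *
p,R,s=tool();print(p.round(4),np.round(s['force'],1),s['width']);im=arm.camera('wrist')
for nm,z in(('objective',.03),('objective_cup',.004)):
  for d in arm.silhouettes('wrist',nm)[:1]:
    v,u=np.nonzero(d['region']);print(nm,d['conf'],d['rect'],wat(u.mean(),v.mean(),z).round(4))
hsv=cv2.cvtColor(im,cv2.COLOR_RGB2HSV);k=((hsv[...,0]<5)|(hsv[...,0]>174))&(hsv[...,1]>140)&(hsv[...,2]>50)
n,lab,st,ce=cv2.connectedComponentsWithStats(k.astype(np.uint8))
for i in range(1,n):
    if st[i,4]>60: print('red',st[i],ce[i].round(1),wat(*ce[i],.009).round(4))
for c in('top','scene'):
  arm.camera(c)
  for nm,z in(('eyepiece',.025),('dish',.054),('box_lid',.007),('objective',.028)):
    for d in arm.silhouettes(c,nm)[:1]:
      v,u=np.nonzero(d['region']);print(c,nm,round(d['conf'],2),np.round(d['rect']),at(c,u.mean(),v.mean(),z).round(3))
E
```

```text
[0.6919 0.2994 0.2507] [ 0.  -0.3 -0.4] 0.06038836096599818
objective 0.89 [247.8, 89.4, 272.3, 114.2] [0.619  0.2696 0.03  ]
objective_cup 0.77 [220.9, 67.8, 298.4, 139.3] [0.6166 0.2683 0.004 ]
red [ 237   80   44   44 1006] [258.  100.3] [0.6161 0.2675 0.009 ]
red [249  94  20  19 251] [258.2 103. ] [0.6191 0.269  0.009 ]
top eyepiece 0.48 [392. 229. 415. 245.] [ 0.437 -0.371  0.025]
top dish 0.74 [249. 215. 267. 230.] [ 0.477 -0.018  0.054]
top box_lid 0.63 [335. 146. 384. 186.] [ 0.617 -0.277  0.007]
scene eyepiece 0.56 [110. 183. 124. 198.] [ 0.428 -0.372  0.025]
scene dish 0.7 [207. 191. 223. 204.] [ 0.514 -0.096  0.054]
scene box_lid 0.88 [102. 224. 167. 256.] [ 0.618 -0.28   0.007]
scene objective 0.69 [347. 231. 377. 252.] [0.653 0.252 0.028]
```

```bash
python3 -c "
from cell import arm
print(arm.close_job())"
```

```text
the job is handed in; nothing more can be done
None
```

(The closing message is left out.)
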